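Load, close and pressure-check the filter cell

ROBOT

A 7-joint arm with a two-finger parallel gripper is mounted at the origin on a cart in front of the work surface, level with it; the furniture and walls round the work are solid. World frame = base frame: x ahead of the robot, y to its left, z up, the work surface at z = 0. Lengths are in m, angles in rad, forces in N, time in s.
With the tool pointing down it reaches from about 0.4 to 0.875 m from the base axis. Payload 19.3 kg.
Tool frame: the origin (TCP) lies midway between the tips of the shut fingers; the grasp point (between the pads) lies 19 mm behind it; z points along the fingers, y is the line along which they close (so a half turn about z gives the same grasp; the last joint's range is limited). The gripper opens to 85 mm and grips with 20 to 120 N. Pads are 22 mm wide; open, the fingers measure 114 mm over their backs; the gripper's body (76 mm by 85 mm) begins 54 mm behind the grasp point. The pads swing forward as they close: fully open they stand 13 mm farther back than shut.
Start: joints at [-1.201, 0.521, -0.036, 1.599, 0.021, 1.021, -0.113], TCP at [0.266, 0.566, 0.231] pointing down, gripper open.
Joint ranges: [-2.91, 2.91], [-0.3, 2.13], [-1.5, 1.42], [0.17, 2.43], [-1.26, 4.41], [0.16, 1.93], [-2.52, 2.52]. Speed limits (rad/s): [1.89, 1.89, 2.39, 2.39, 3.01, 3.01, 3.01].

INTERFACE

Orientations are given as [roll, pitch, yaw] about the fixed x, y, z axes, in that order (R = Rz(yaw) Ry(pitch) Rx(roll)).
In Python, from workcell import telemetry, grab_frame, calibration, bot, outline_of, landmark_of gives the robot as it stands. The module is installed in compiled form; this text tells all that it offers.
- The arm moves only by the shell command python3 -m inch 'ROWS' [FORCE]. ROWS is JSON, a list of rows, each a list of 7 numbers: the shift along the tool's x, y, z in m, then the turn, a rotation vector about the tool's x, y, z in rad, then the closure, from 0 (fully open) to 1 (shut). A call has 1 to 5 rows; each row shifts and turns the commanded pose from where the row before left it, along the tool's axes as they then stand; what a row does not reach is not made up. A row lasts 1/10 s, in which the tool goes at most 50 mm and 8.59 degrees, less where a joint would pass 70% of its speed; a pose out of reach is approached as far as the arm can. A call is refused whole if a number of a shift passes 0.05 or a number of a turn 0.15, either way. A call with a gripper value outside its range is refused whole. The fingers move at their own pace and stop on an object; FORCE is the grip in N (left out, the last holds). Time passes only in rows, so rows that do not move let the fingers close. It gives the time, the measured TCP pose, the force, the opening and the grip force at its end, in the units of the state.
- telemetry.observe(): the state, without advancing time (a new reading comes with each control period).
- grab_frame(name): name is "scene" or "top"; returns the picture (420x560x3 uint8, red, green, blue); there is no depth.
- calibration(name): a dict with "fovy" (degrees; the focal length in pixels is half the picture's height over the tangent of half this angle, whatever the lens; pixels are square), "cx", "cy" (the principal point, pixels), "pose" (4x4, takes a point from camera to world coordinates). Camera axes: x right, y down, z forward; pixel columns grow to the right and rows downward; lengths in m; the calibration is good to about 2 mm. A picture is of the moment at which its call begins. calibration takes no time and is no camera call.
- bot.job_done(): hands the job in; it is judged then, once.
Trained networks look in the newest picture that a camera, given by its name, has taken for a name from the list of things; names that differ only in an ending like _2 or _b are one class to them, and where a whole thing is asked for, a point or a joint stands for the part that bears it (a point fixed in the world has none). Each returns a list of dicts, best first, with "score" (0 to 1); they miss things now and then, are a little off and sometimes report something else, mostly with a low value. They report only what shows in the picture. A call takes as long as a camera call. They do not tell look-alikes from the thing itself.
- outline_of(label, camera): "region" (420x560 bool, what is visible of it) and "rect" ([left, top, right, bottom] in pixels, round what is visible of it).
- landmark_of(label, camera): "xy" ([column, row] in pixels: a listed point, or the origin of a listed thing).
The state is a dict: "clock": time; "qpos": joint angles; "qd": joint speeds; "joint_efforts": joint torques, N m; "position": TCP position; "tool_rot": TCP orientation; "force": force on the tool from outside, world axes, zero at the start; "moment": the same for the moment, N m; "grip_width": finger opening in m; "finger_force": force on a finger pad.
Only numpy, scipy, OpenCV 4.12 (cv2) and the standard library are available. Lean on these libraries where they do the work, as an engineer would, in place of code of your own. Each camera call takes 0.05 s, during which the arm holds its last target. There are 200 camera calls.

TASK

Load every orange spacer ring on the bench onto the centre post of the filter cell, then lower the blue cover, kept level, over the cell's two dowel pins until it sits flush on both pillars. Then take the yellow dust cap off the brass test port, push the red pocket gauge upright over the port until its foot is fully home and its white rod has been pushed out, and hold it there for a second. Finally stand the gauge back in its grey stand with the rod left out, put the dust cap fully back on the port, and leave the other things on the bench where they are.

Things in the scene. Friction and masses are not known exactly. Their poses are not given: they have to be found in the camera images.
- cell: filter cell, fixed: aluminium base 76 mm (x), from y = -125 to +75 mm, 16 mm high. Origin on the bench under the steel centre post (10 mm diameter, top 60 mm above the bench); z up. At its y = +55 and -55 mm stand grey pillars, 28 mm diameter, flat tops 66 mm above the bench, each with an 8 mm dowel pin 22 mm long, tapered at the tip. At y = -105 mm: brass test port, 34 mm diameter
- post_top (a point): top of the cell's centre post
- pin_left (a point): tip of the dowel pin at the cell's y = +55 mm
- pin_right (a point): tip of the dowel pin at the cell's y = -55 mm
- port_seat (a point): centre of the flat brass top of the test port, 50 mm above the bench, where the gauge's foot seats. A steel tube (outside 16 mm, bore 11 mm, tapered top) rises 18 mm from it. Hidden in it is a pin, held up by the cell's pressure at a height that differs from start to start; it pushes the gauge's rod out as the gauge goes home
- cover: the cell's blue cover, 60 (x) by 150 (y) by 10 mm, about 0.35 kg, flat on the bench; origin at the centre of its underside, z up. Two 10 mm through holes at y = +55 and -55 mm; either way round fits. On top, centred, a black bar handle 14 mm thick (x), 60 mm long (y), 10 to 44 mm above the underside; pinch it across its thickness. Seated, its underside is 66 mm above the bench
- gauge: the pocket pressure gauge, upright, 0.12 kg; origin at the centre of its underside (the foot). Steel foot 28 mm in diameter and 22 mm high with an open socket 19.6 mm in diameter and 21 mm deep from below; tapering to a red grip 22 mm in diameter from 25 to 64 mm above the foot. Its white rod runs through it along z
- gauge_rod (a joint): how far the gauge's rod has been pushed out at the top, m: 0 at the start (rod top 3 mm above the grip, its lower end 1 mm above the foot), at most 0.016. Friction of 2 N holds it where it is left. With the gauge home on the port it reads between 0.005 and 0.013
- dust_cap: yellow dust cap on the test port at the start: 26 mm diameter, 40 mm high, 20 g, with an open socket 19.6 mm in diameter and 21 mm deep from below; origin at the centre of its underside, which rests on port_seat. It stands upright by itself on the bench
- stand: the gauge's grey stand, fixed: a round cup 48 mm across and 22 mm high. Origin at the centre of its underside
- stand_floor (a point): centre of the stand's inner floor, 5 mm above the bench, on which the gauge's foot stands; the mouth is 33 mm in diameter
- spare_bottle: bystander: white sample bottle, 48 mm across, 112 mm high; origin under its centre
- beaker: bystander: glass beaker 70 mm across, 92 mm high; origin under its centre
- tape_roll: bystander: roll of tape 68 mm across, 19 mm high; origin under its centre
- marker_pen: bystander: black marker, 128 mm long along its y, 15 mm thick; origin under its centre
- forceps: bystander: steel forceps, 122 mm long along its y, 10 mm high; origin under its centre
- lab_timer: bystander: white bench timer 58 by 66 by 20 mm; origin under its centre
- bottle_cap: bystander: white bottle cap 23 mm across, 17 mm high; origin under its centre
- ring_1: orange spacer ring, lying flat: 44 mm outside, hole 18 mm, 10 mm thick; origin at the centre of its underside (on the axis). Two to four of the four rings are present; an absent one reads None from the start
- ring_2: orange spacer ring, lying flat: 44 mm outside, hole 18 mm, 10 mm thick; origin at the centre of its underside (on the axis). Two to four of the four rings are present; an absent one reads None from the start
- ring_3: orange spacer ring, lying flat: 44 mm outside, hole 18 mm, 10 mm thick; origin at the centre of its underside (on the axis). Two to four of the four rings are present; an absent one reads None from the start
- ring_4: orange spacer ring, lying flat: 44 mm outside, hole 18 mm, 10 mm thick; origin at the centre of its underside (on the axis). Two to four of the four rings are present; an absent one reads None from the start
There are look-alikes about, which are no part of the job. Several things have the shape of the dust_cap; the one meant has the colours described above.

How it is judged:
By the outcome, as a careful person would: the job done as asked, in the order asked, and still so for the second after the job is handed in, with the robot touching nothing.
Of ring_1, ring_2, ring_3, ring_4 only 2 to 4 are there at a start; the rules pass over those that are not, and their reading is None.
At some moment in a run one of ring_1, ring_2, ring_3, ring_4, cover may be knocked a few centimetres aside while the robot is not near it.
It also fails if it takes over 210 s, if anything falls off the work surface, if the arm or the gripper's body presses on something with over 40 N, if the wrist force passes 120 N, or if a joint passes its speed limit or range.

## Working session

There is one attempt and no reset: what is moved stays moved. The work goes in short steps, Python scripts to look and compute and a shell command to move; the robot and the scene stay as the last step left them, time stands still between calls to the robot, and variables do not carry over. Pictures are saved under pics/ and viewed, at most 14 in all, crops included, and the job is handed in when it is done.

```bash
mkdir -p pics
cat > h.py <<'E'
import numpy as np, cv2
from workcell import telemetry, grab_frame, calibration, bot, outline_of, landmark_of
def ray(cam,uv):
    c=calibration(cam); P=np.array(c["pose"]); f=210/np.tan(np.radians(c["fovy"])/2)
    d=P[:3,:3]@np.array([(uv[0]-c["cx"])/f,(uv[1]-c["cy"])/f,1.]); return P[:3,3],d
def at(cam,uv,z):
    o,d=ray(cam,uv); return (o+d*(z-o[2])/d[2]).round(4)
def px(cam,p):
    c=calibration(cam); P=np.array(c["pose"]); f=210/np.tan(np.radians(c["fovy"])/2)
    q=P[:3,:3].T@(np.array(p)-P[:3,3]); return (q[:2]/q[2]*f+[c["cx"],c["cy"]]).round(1)
def save(cam,name):
    im=grab_frame(cam); cv2.imwrite(f"pics/{name}.png",cv2.resize(im[:,:,::-1],(800,600),interpolation=cv2.INTER_CUBIC)); return im
E
python3 - <<'E'
from h import *
s=telemetry.observe(); print({k:np.round(v,3).tolist() for k,v in s.items()})
for c in ("scene","top"):
    print(c,{k:np.round(v,3).tolist() for k,v in calibration(c).items()}); save(c,c+"0")
zs=dict(post_top=.06,pin_left=.088,pin_right=.088,port_seat=.05,stand_floor=.005,dust_cap=.05,gauge=.005)
for n in "cell post_top pin_left pin_right port_seat cover gauge dust_cap stand stand_floor ring_1 spare_bottle beaker tape_roll bottle_cap".split():
    for c in ("scene","top"):
        print(n,c,[(round(r["score"],2),np.round(r["xy"],1).tolist(),at(c,r["xy"],zs.get(n,0)).tolist()) for r in landmark_of(n,c)[:6]])
E
```

```text
{'clock': 0.0, 'qpos': [-1.201, 0.522, -0.036, 1.6, 0.021, 1.021, -0.113], 'qd': [-0.001, 0.002, -0.0, 0.001, -0.001, -0.001, 0.001], 'joint_efforts': [-0.001, -92.71, 1.979, -36.993, 0.018, 0.008, -0.0], 'position': [0.266, 0.565, 0.231], 'tool_rot': [-3.14, 0.0, 2.702], 'force': [0.13, -0.849, 0.417], 'moment': [-0.048, -0.05, -0.017], 'finger_force': 0.0, 'grip_width': 0.086}
scene {'fovy': 47.106, 'cx': 270.376, 'cy': 210.275, 'pose': [[-0.635, -0.382, 0.671, -0.336], [-0.772, 0.287, -0.567, 0.518], [0.024, -0.878, -0.477, 0.715], [0.0, 0.0, 0.0, 1.0]]}
top {'fovy': 46.222, 'cx': 279.995, 'cy': 204.584, 'pose': [[0.009, -0.994, 0.11, 0.379], [-1.0, -0.009, 0.005, -0.231], [-0.004, -0.11, -0.994, 1.489], [0.0, 0.0, 0.0, 1.0]]}
cell scene [(0.98, [193.5, 254.9], [0.6006, -0.0128, 0.0]), (0.28, [120.5, 253.8], [0.7209, 0.1361, 0.0])]
cell top [(0.96, [215.4, 185.3], [0.6012, -0.0251, 0.0]), (0.38, [300.9, 234.3], [0.4538, -0.2873, 0.0])]
post_top scene [(0.85, [196.8, 234.9], [0.596, -0.0235, 0.06]), (0.53, [195.6, 255.4], [0.517, 0.0289, 0.06]), (0.3, [226.5, 222.7], [0.6016, -0.12
[... 1844 characters left out ...]
 [(0.72, [213.7, 238.7], [0.4381, -0.0239, 0.0]), (0.65, [269.6, 246.2], [0.4171, -0.1931, 0.0])]
spare_bottle scene [(0.74, [240.6, 213.2], [0.7094, -0.2468, 0.0])]
spare_bottle top [(0.7, [290.3, 152.1], [0.7065, -0.2534, 0.0])]
beaker scene [(0.69, [122.7, 253.8], [0.7174, 0.1316, 0.0])]
beaker top [(0.8, [163.7, 152.6], [0.7016, 0.1368, 0.0])]
tape_roll scene [(0.9, [180.5, 327.2], [0.3807, 0.1541, 0.0])]
tape_roll top [(0.65, [215.1, 241.8], [0.4288, -0.0283, 0.0]), (0.44, [304.5, 234.3], [0.4539, -0.2982, 0.0])]
bottle_cap scene [(0.52, [289.8, 246.2], [0.4779, -0.2434, 0.0]), (0.45, [309.0, 247.2], [0.4422, -0.282, 0.0])]
bottle_cap top [(0.39, [289.1, 229.3], [0.4686, -0.2515, 0.0])]
```

View pics/scene0.png

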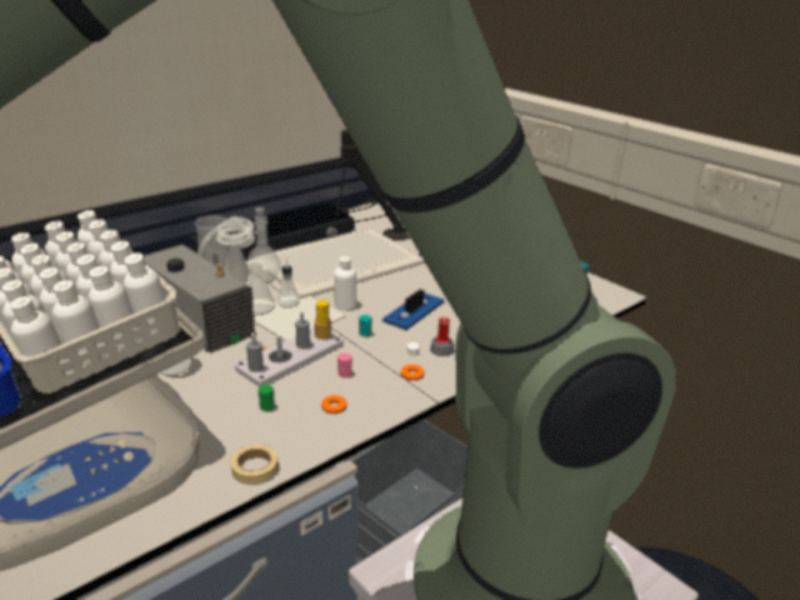

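View pics/top0.png

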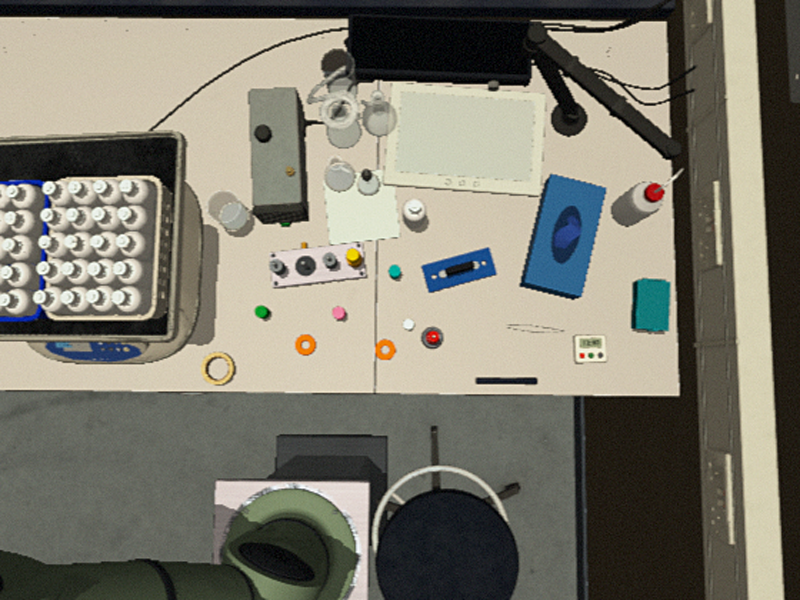

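The top view shows two orange rings (800-px picture, at (305,345) and (386,349)), the cell at (318,264) with the yellow cap at its right end (354,257), and the blue cover at (459,270). The red gauge is in its stand at (432,337). The teal, pink and green caps are look-alikes. Next I'll take sub-pixel measurements.

```bash
cat >> h.py <<'E'
def blobs(im,lo,hi,amin=8):
    hsv=cv2.cvtColor(im,cv2.COLOR_RGB2HSV); m=cv2.inRange(hsv,np.array(lo),np.array(hi))
    n,l,st,ce=cv2.connectedComponentsWithStats(m)
    return [(int(st[i,4]),ce[i],st[i,:4].tolist()) for i in range(1,n) if st[i,4]>=amin],l
COL=dict(orange=((6,170,150),(14,255,255)),yellow=((20,150,120),(32,255,255)),red=((0,150,90),(4,255,255)),blue=((100,120,60),(115,255,255)))
E
python3 - <<'E'
from h import *
for c in ("top","scene"):
    im=grab_frame(c); print(c)
    for k,(lo,hi) in COL.items():
        for a,ce,b in blobs(im,lo,hi)[0]:
            if a<900: print(k,a,ce.round(2),b,at(c,ce,{'orange':.008,'yellow':.08,'red':.06,'blue':.01}[k]))
    z=(im[150:220,170:360] if c=="top" else im[190:300,150:340])
    cv2.imwrite(f"pics/crop_{c}.png",cv2.resize(z[:,:,::-1],None,fx=4.2,fy=4.2,interpolation=cv2.INTER_CUBIC))
    for n in ("gauge","dust_cap","cover","stand","ring_1","cell"):
        print(n,[(round(r["score"],2),np.array(r["rect"]).round(1).tolist(),np.argwhere(r["region"]).mean(0)[::-1].round(1).tolist()) for r in outline_of(n,c)[:5] if r["region"].any()])
a=np.vstack
E
```

```text
top
orange 17 [218.59 242.  ] [216, 235, 5, 13] [ 0.428  -0.0399  0.008 ]
orange 11 [212.   239.09] [210, 238, 7, 5] [ 0.4365 -0.0199  0.008 ]
yellow 67 [246.51 178.28] [243, 174, 9, 11] [ 0.6105 -0.1259  0.08  ]
red 63 [457.86 134.22] [452, 128, 13, 13] [ 0.7514 -0.7486  0.06  ]
red 57 [302.39 235.51] [298, 232, 9, 8] [ 0.4473 -0.2893  0.06  ]
red 8 [407.  248.5] [406, 247, 3, 4] [ 0.4126 -0.5917  0.06  ]
blue 72 [ 16.89 127.17] [0, 126, 31, 5] [0.7754 0.5903 0.01  ]
blue 18 [ 32.22 142.  ] [31, 138, 3, 8] [0.7292 0.5399 0.01  ]
blue 19 [ 31.   160.11] [30, 155, 3, 10] [0.6726 0.54   0.01  ]
blue 732 [320.88 188.64] [296, 174, 51, 30] [ 0.5922 -0.3468  0.01  ]
blue 13 [ 29.92 179.08] [29, 176, 3, 7] [0.6139 0.5394 0.01  ]
blue 17 [ 28.59 197.76] [28, 194, 3, 9] [0.5565 0.5397 0.01  ]
blue 97 [ 15.09 221.82] [0, 214, 30, 12] [0.483  0.5758 0.01  ]
blue 476 [ 66.95 246.12] [32, 240, 66, 13] [0.4114 0.4148 0.01  ]
gauge [(0.59, [298.6, 229.0, 307.6, 241.5], [302.0, 235.8])]
dust_cap [(0.63, [180.3, 209.4, 189.6, 226.0], [183.1, 218.1]), (0.5, [269.2, 185.7, 282.2, 196.7], [275.3, 189.7
[... 876 characters left out ...]
blue 424 [  4.51 269.33] [0, 240, 14, 52] [0.8123 0.3927 0.01  ]
gauge [(0.62, [304.7, 218.6, 312.1, 244.7], [310.1, 232.2])]
dust_cap [(0.64, [249.3, 217.6, 259.7, 238.3], [255.4, 228.1]), (0.61, [223.3, 210.1, 233.9, 228.6], [225.5, 217.9]), (0.44, [180.3, 269.6, 191.4, 289.2], [186.3, 278.5])]
cover [(0.94, [266.2, 201.8, 309.0, 234.3], [288.7, 217.0]), (0.4, [166.0, 222.6, 241.9, 269.2], [201.0, 246.7])]
stand [(0.7, [298.6, 239.5, 314.8, 249.2], [309.2, 244.0])]
ring_1 [(0.7, [223.6, 276.7, 247.6, 290.3], [233.3, 282.9]), (0.62, [279.4, 255.9, 296.2, 266.6], [288.6, 260.3]), (0.38, [164.8, 218.1, 239.9, 268.4], [201.9, 246.3])]
cell [(0.64, [161.6, 219.4, 239.1, 269.9], [201.2, 246.5])]
```

View pics/crop_top.png

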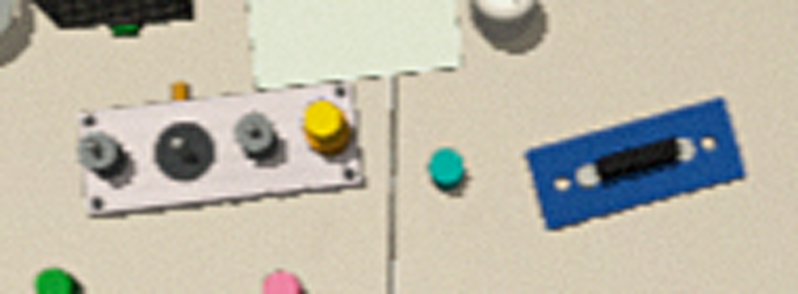

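View pics/crop_scene.png

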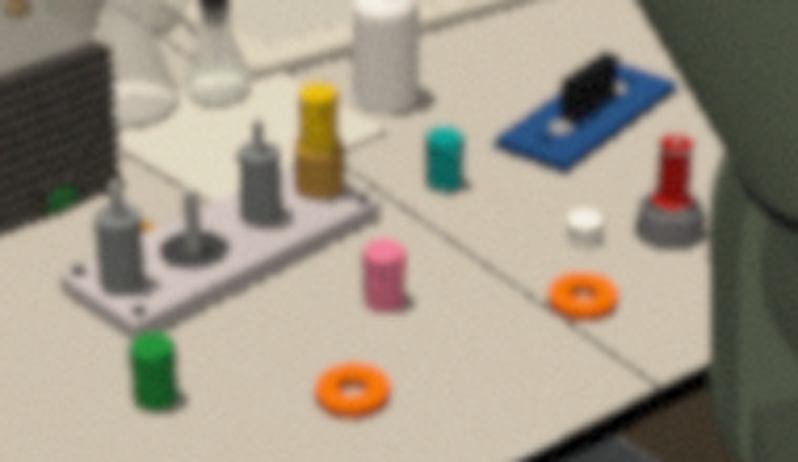

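```bash
cat > fit.py <<'E'
from h import *
from scipy.optimize import least_squares
T=lambda u,v:np.array([170+u/4.2-.4,150+v/4.2-.4]); S=lambda u,v:np.array([150+u/4.2-.4,190+v/4.2-.4])
m=lambda *a:np.array(a)/1000
obs=[("top",m(38,75,16),T(80,112)),("top",m(38,-125,16),T(352,84)),("top",m(-38,-125,16),T(363,184)),("top",m(-38,75,16),T(92,213)),
("top",m(0,-105,90),T(324,118)),
("scene",m(0,0,60),S(192,195)),("scene",m(0,55,88),S(115,179)),("scene",m(0,-55,88),S(257,123)),("scene",m(0,-105,90),S(319,92)),
("scene",m(-38,75,16),S(134,322)),("scene",m(-38,-125,16),S(378,207)),("scene",m(38,75,16),S(65,277))]
def W(p,q):
    c,s=np.cos(p[2]),np.sin(p[2]); return np.array([p[0]+c*q[0]-s*q[1],p[1]+s*q[0]+c*q[1],q[2]])
if __name__=="__main__":
    for cams in (("top",),("scene",),("top","scene")):
        o=[k for k in obs if k[0] in cams]
        r=least_squares(lambda p:np.concatenate([px(c,W(p,q))-uv for c,q,uv in o]),[.6,-.02,.1],diff_step=1e-3)
        print(cams,r.x.round(4)); print(r.fun.reshape(-1,2).round(1).tolist())
        for n,q in dict(post=m(0,0,60),pl=m(0,55,88),pr=m(0,-55,88),port=m(0,-105,50)).items(): print(n,W(r.x,q).round(4))
    # things, both cameras
    print("rings top(outline)",at("top",(212.8,240.8),.009),at("top",(268.6,244.4),.009),"scene",at("scene",(233.5,282.6),.007),at("scene",(288.2,260.3),.007))
    im=grab_frame("top"); b,l=blobs(im,*COL["blue"],400)
    for a,ce,bb in b:
        if 280<ce[0]<360:
            reg=(l==l[int(bb[1]+3),int(bb[0]+2)]); pts=cv2.findNonZero(np.uint8(cv2.inRange(cv2.cvtColor(im,cv2.COLOR_RGB2HSV),np.array(COL["blue"][0]),np.array(COL["blue"][1]))[170:210,290:350]))+[290,170]
            r=cv2.minAreaRect(pts.astype(np.float32)); q=cv2.boxPoints(r); w=[at("top",k,.01) for k in q]; print("cover",np.mean(w,0),[x.tolist() for x in w])
    print("cover scene outline centre",at("scene",(288.7,217.),.018))
    for c,uv in (("top",T(561,184)),("top",T(708,143))): print("hole",at(c,uv,.01))
    print("gauge top z69",at("top",(302.39,235.3),.064),"scene mid z46",at("scene",(309.5,232),.046))
E
python3 fit.py
```

```text
('top',) [ 0.5982 -0.0214  0.1   ]
[[-0.8, -0.9], [0.1, -0.2], [-0.3, 0.7], [-1.9, -0.2], [-0.5, 0.7]]
post [ 0.5982 -0.0214  0.06  ]
pl [0.5927 0.0333 0.088 ]
pr [ 0.6037 -0.0761  0.088 ]
port [ 0.6087 -0.1259  0.05  ]
('scene',) [ 0.5977 -0.02    0.1   ]
[[-0.0, -0.9], [-0.1, 1.1], [0.8, -0.4], [0.5, 0.1], [-0.2, 0.6], [1.6, -1.1], [-1.4, -1.2]]
post [ 0.5977 -0.02    0.06  ]
pl [0.5922 0.0347 0.088 ]
pr [ 0.6032 -0.0747  0.088 ]
port [ 0.6082 -0.1245  0.05  ]
('top', 'scene') [ 0.5983 -0.0204  0.1005]
[[-1.1, -1.0], [-0.2, -0.2], [-0.7, 0.7], [-2.2, -0.2], [-0.8, 0.6], [-0.0, -1.1], [-0.1, 1.0], [0.7, -0.5], [0.4, -0.0], [-0.2, 0.4], [1.6, -1.2], [-1.4, -1.4]]
post [ 0.5983 -0.0204  0.06  ]
pl [0.5928 0.0343 0.088 ]
pr [ 0.6039 -0.0751  0.088 ]
port [ 0.6089 -0.1249  0.05  ]
rings top(outline) [ 0.4314 -0.0226  0.009 ] [ 0.4222 -0.1902  0.009 ] scene [ 0.4312 -0.021   0.007 ] [ 0.422  -0.1881  0.007 ]
cover [ 0.592775 -0.3469    0.01    ] [[0.6004, -0.2684, 0.01], [0.6414, -0.4099, 0.01], [0.585, -0.4251, 0.01], [0.5443, -0.2842, 0.01]]
cover scene outline centre [ 0.5789 -0.3274  0.018 ]
hole [ 0.5772 -0.2932  0.01  ]
hole [ 0.608  -0.3993  0.01  ]
gauge top z69 [ 0.4477 -0.2892  0.064 ] scene mid z46 [ 0.4462 -0.2836  0.046 ]
```

```bash
sed -i 's/+\[c\["cx"\],c\["cy"\]\]).round(1)/+[c["cx"],c["cy"]])/' h.py
cat > to.py <<'E'
import sys; from h import *
from scipy.spatial.transform import Rotation as Ro
# usage: to.py x y z yaw : remaining tool-frame shift (for a tool pointing straight down, at the present yaw) and turn
s=telemetry.observe(); p=np.array(s["position"]); r=s["tool_rot"]; R=Ro.from_euler("xyz",r).as_matrix()
print("t",round(s["clock"],2),"pos",p.round(4),"rpy",np.round(r,4),"F",np.round(s["force"],1),"w",round(s["grip_width"],4),"ff",round(s["finger_force"],1))
if len(sys.argv)>1:
    a=[float(v) for v in sys.argv[1:]]
    Rt=Ro.from_euler("xyz",[np.pi,0,a[3]]).as_matrix()
    print("shift",(R.T@(np.array(a[:3])-p)).round(4),"after turn",(Rt.T@(np.array(a[:3])-p)).round(4),"turn",Ro.from_matrix(R.T@Rt).as_rotvec().round(4))
E
python3 fit.py | grep -v '\[\['; python3 to.py .4312 -.022 .12 1.68
```

```text
('top',) [ 0.5976 -0.0236  0.1184]
post [ 0.5976 -0.0236  0.06  ]
pl [0.5911 0.0311 0.088 ]
pr [ 0.604  -0.0782  0.088 ]
port [ 0.61   -0.1278  0.05  ]
('scene',) [ 0.5971 -0.0192  0.1156]
post [ 0.5971 -0.0192  0.06  ]
pl [0.5908 0.0354 0.088 ]
pr [ 0.6035 -0.0738  0.088 ]
port [ 0.6092 -0.1235  0.05  ]
('top', 'scene') [ 0.5981 -0.0211  0.1153]
post [ 0.5981 -0.0211  0.06  ]
pl [0.5917 0.0335 0.088 ]
pr [ 0.6044 -0.0758  0.088 ]
port [ 0.6101 -0.1254  0.05  ]
rings top(outline) [ 0.4314 -0.0226  0.009 ] [ 0.4222 -0.1902  0.009 ] scene [ 0.4312 -0.021   0.007 ] [ 0.422  -0.1881  0.007 ]
cover scene outline centre [ 0.5789 -0.3274  0.018 ]
hole [ 0.5772 -0.2932  0.01  ]
hole [ 0.608  -0.3993  0.01  ]
gauge top z69 [ 0.4477 -0.2892  0.064 ] scene mid z46 [ 0.4462 -0.2836  0.046 ]
t 2.4 pos [0.2661 0.5655 0.2313] rpy [-3.1415  0.      2.7018] F [ 0.1 -0.9  0.2] w 0.0856 ff 0.0
shift [-0.3995 -0.4613  0.1113] after turn [-0.602   0.1001  0.1113] turn [-1.0000e-04  1.0000e-04  1.0218e+00]
```

```bash
python3 -m inch '[[0,0,0,0,0,0.146,0],[0,0,0,0,0,0.146,0],[0,0,0,0,0,0.146,0],[0,0,0,0,0,0.146,0],[0,0,0,0,0,0.146,0]]' 60 && python3 -m inch '[[0,0,0,0,0,0.146,0],[0,0,0,0,0,0.146,0],[-0.05,0.015,0,0,0,0,0],[-0.05,0.015,0,0,0,0,0],[-0.05,0.015,0,0,0,0,0]]'; python3 to.py .4312 -.022 .12 1.68
```

```text
clock: 2.9
position: [0.2661, 0.5655, 0.2313]
tool_rot: [3.142, -0.0, 1.966]
force: [-0.5, -0.2, 0.2]
grip_width: 0.0853
finger_force: 0.0
clock: 3.4
position: [0.3249, 0.4257, 0.2312]
tool_rot: [3.141, 0.0, 1.68]
force: [1.3, -0.1, -0.1]
grip_width: 0.0853
finger_force: 0.0
t 3.4 pos [0.3249 0.4257 0.2312] rpy [3.1414 0.     1.6804] F [ 1.3 -0.1 -0.1] w 0.0853 ff 0.0
shift [-0.4567  0.0567  0.1112] after turn [-0.4567  0.0569  0.1112] turn [0.0002 0.     0.0004]
```

```bash
python3 -m inch '[[-0.046,0.0057,0.005,0,0,0,0],[-0.046,0.0057,0.005,0,0,0,0],[-0.046,0.0057,0.005,0,0,0,0],[-0.046,0.0057,0.005,0,0,0,0],[-0.046,0.0057,0.005,0,0,0,0]]' && python3 -m inch '[[-0.046,0.0057,0.015,0,0,0,0],[-0.046,0.0057,0.015,0,0,0,0],[-0.046,0.0057,0.015,0,0,0,0],[-0.046,0.0057,0.02,0,0,0,0],[-0.0435,0.0057,0.02,0,0,-0.006,0]]'; python3 to.py .4312 -.022 .0 1.687
```

```text
clock: 3.9
position: [0.3781, 0.2002, 0.2064]
tool_rot: [3.141, -0.001, 1.68]
force: [1.0, 0.3, -0.0]
grip_width: 0.0853
finger_force: 0.0
clock: 4.4
position: [0.4313, -0.0226, 0.1211]
tool_rot: [3.14, 0.0, 1.686]
force: [1.7, 1.0, -0.8]
grip_width: 0.0851
finger_force: 0.0
t 4.4 pos [ 0.4313 -0.0226  0.1211] rpy [3.1404 0.     1.6861] F [ 1.7  1.  -0.8] w 0.0851 ff 0.0
shift [ 0.0006 -0.0002  0.1211] after turn [ 6.000e-04 -1.000e-04  1.211e-01] turn [ 0.0011  0.     -0.0009]
```

Run:
```python
from h import *
for c in ("scene","top"):
    im=save(c,c+"1")
    for r in landmark_of("ring_1",c)[:5]: print(c,round(r["score"],2),at(c,r["xy"],0))
    for a,ce,b in blobs(im,*COL["orange"])[0]: print(a,at(c,ce,.008))
```

```text
scene 0.6 [ 0.4186 -0.1875  0.    ]
scene 0.45 [ 0.4355 -0.0177  0.    ]
113 [ 0.4212 -0.1871  0.008 ]
107 [ 0.4314 -0.0159  0.008 ]
top 0.47 [ 0.6159 -0.1222  0.    ]
top 0.44 [ 0.4272 -0.0244  0.    ]
top 0.44 [ 0.4231 -0.1981  0.    ]
19 [ 0.4282 -0.0396  0.008 ]
```

View pics/scene1.png

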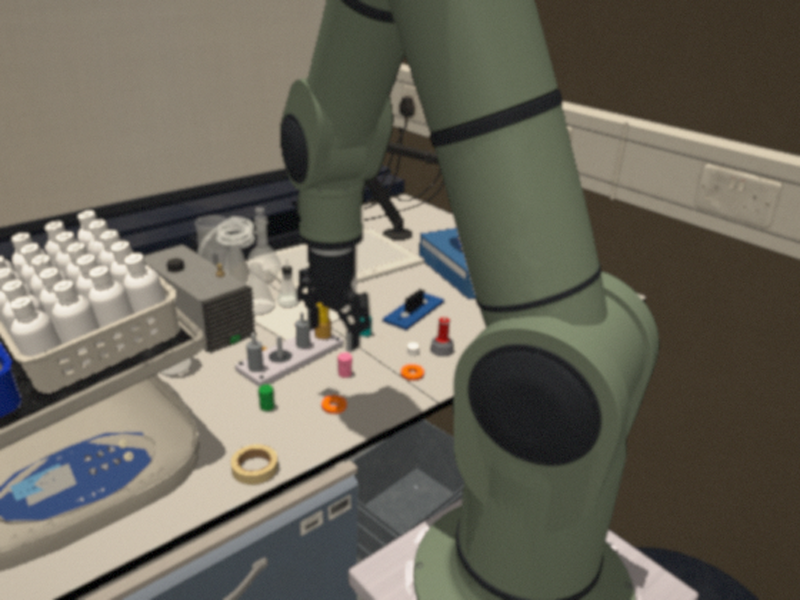

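The gripper hangs above ring 1 (334,404), and ring 2 (413,372) hasn't moved. Going down to ring 1.

```bash
python3 -m inch '[[0.0005,0,0.04,0,0,0,0],[0,0,0.04,0,0,0,0],[0,0,0.025,0,0,0,0],[0,0,0.01,0,0,0,0],[0,0,0.005,0,0,0,0]]' && python3 -m inch '[[0,0,0,0,0,0,0.6],[0,0,0,0,0,0,0.8],[0,0,0,0,0,0,0.8],[0,0,0,0,0,0,0.8],[0,0,0,0,0,0,0.8]]' 40; python3 to.py .5979 -.021 .09 1.687
```

```text
clock: 5.1
position: [0.4309, -0.0194, 0.0014]
tool_rot: [-3.141, -0.0, 1.687]
force: [-0.2, -0.2, 0.7]
grip_width: 0.0857
finger_force: 0.0
clock: 5.6
position: [0.4315, -0.0201, 0.0027]
tool_rot: [3.14, -0.0, 1.686]
force: [-2.5, 0.9, 22.3]
grip_width: 0.0412
finger_force: 37.5
t 5.6 pos [ 0.4315 -0.0201  0.0027] rpy [ 3.1397e+00 -2.0000e-04  1.6860e+00] F [-2.5  0.9 22.3] w 0.0412 ff 37.5
shift [-0.02    0.1654 -0.087 ] after turn [-0.0202  0.1652 -0.0873] turn [ 0.0018 -0.0002 -0.001 ]
```

```bash
python3 -m inch '[[0,0,-0.01,0,0,0,0.8],[0,0,-0.03,0,0,0,0.8],[0,0,-0.04,0,0,0,0.8],[0,0,-0.04,0,0,0,0.8],[0,0,0,0,0,0,0.8]]'; python3 to.py .5979 -.021 .12 1.687
python3 - <<'E'
from h import *
im=save("scene","s2"); z=im[170:300,180:340]
cv2.imwrite("pics/s2c.png",cv2.resize(z[:,:,::-1],None,fx=4,fy=4,interpolation=cv2.INTER_CUBIC))
for c in ("scene","top"):
    for a,ce,b in blobs(grab_frame(c),*COL["orange"])[0]: print(c,a,ce.round(1),at(c,ce,.115))
E
```

```text
clock: 6.1
position: [0.4328, -0.0201, 0.126]
tool_rot: [3.135, -0.001, 1.685]
force: [-0.2, 0.4, -1.1]
grip_width: 0.041
finger_force: 40.7
t 6.1 pos [ 0.4328 -0.0201  0.126 ] rpy [ 3.1347e+00 -6.0000e-04  1.6854e+00] F [-0.2  0.4 -1.1] w 0.041 ff 40.7
shift [-0.0197  0.1639  0.0071] after turn [-0.02    0.1639  0.006 ] turn [ 0.0069 -0.0005 -0.0016]
scene 54 [229.3 241.3] [ 0.4482 -0.0228  0.115 ]
scene 118 [288.1 260.3] [ 0.3066 -0.0802  0.115 ]
```

View pics/s2c.png

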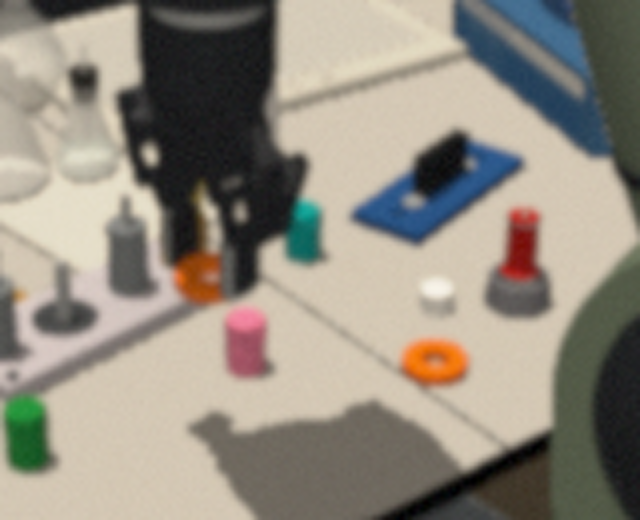

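The ring is held level between the fingers (crop (203,277)). I'll check its offset against a projected ring.

Run:
```python
from h import *
p=np.array([.4328,-.0201,.1283]); a=np.linspace(0,6.28,100)
for dx,dy in ((0,0),(0,.005),(0,.01),(.005,0)):
  q=np.array([px("scene",p+[dx+.022*np.cos(t),dy+.022*np.sin(t),z]) for t in a for z in (-.005,.005)]); c=px("scene",p+[dx,dy,.003])
  crop=lambda u:((np.array(u)-[180,170]+.4)*4).round(0)
  print(dx,dy,"crop left",crop(q[q[:,0].argmin()]),"top",q[:,1].min()*4-680,"bottom",q[:,1].max()*4-680,"hole",crop(c))
```

```text
0 0 crop left [171. 273.] top 250.90358435474445 bottom 306.69289916638456 hole [210. 276.]
0 0.005 crop left [164. 276.] top 253.6118772157398 bottom 309.6323553647511 hole [203. 278.]
0 0.01 crop left [157. 279.] top 256.333986916576 bottom 312.5872783562662 hole [196. 281.]
0.005 0 crop left [166. 269.] top 247.35151089543797 bottom 302.85813100769155 hole [205. 272.]
```

```bash
python3 -m inch '[[-0.004,0.033,0,0,0,0,0.8],[-0.004,0.033,0,0,0,0,0.8],[-0.004,0.033,0,0,0,0,0.8],[-0.004,0.033,0,0,0,0,0.8],[-0.004,0.032,0.001,0.006,0,-0.001,0.8]]' && python3 -m inch '[[0,0,0.02,0,0,0,0.8],[0,0,0.02,0,0,0,0.8],[0,0,0,0,0,0,0.8]]'; python3 to.py .5978 -.021 .05 1.687
python3 - <<'E'
from h import *
im=save("scene","s3"); z=im[190:290,150:290]
cv2.imwrite("pics/s3c.png",cv2.resize(z[:,:,::-1],None,fx=5,fy=5,interpolation=cv2.INTER_CUBIC))
E
```

```text
clock: 6.75
position: [0.5966, -0.0215, 0.1192]
tool_rot: [-3.133, -0.0, 1.686]
force: [-0.7, 0.1, -0.0]
grip_width: 0.041
finger_force: 40.7
clock: 7.05
position: [0.5937, -0.0215, 0.077]
tool_rot: [-3.13, -0.0, 1.686]
force: [-1.2, 0.1, -0.1]
grip_width: 0.0411
finger_force: 40.7
t 7.05 pos [ 0.5937 -0.0215  0.077 ] rpy [-3.1297e+00 -4.0000e-04  1.6864e+00] F [-1.2  0.1 -0.1] w 0.0411 ff 40.7
shift [0.     0.0045 0.027 ] after turn [0.     0.0042 0.027 ] turn [-0.0118 -0.0004 -0.0006]
```

View pics/s3c.png

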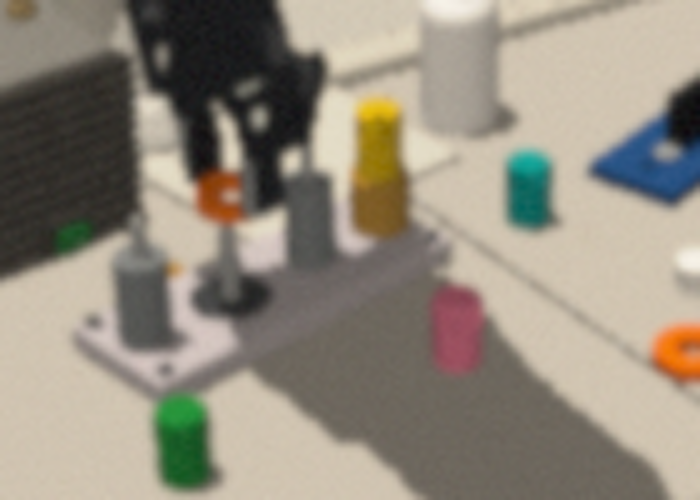

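```bash
python3 -m inch '[[0,0.004,0,-0.01,0,0,0.8],[0,0,0,0,0,0,0.8]]';  python3 to.py .5978 -.021 .05 1.687
```

```text
clock: 7.3
position: [0.6005, -0.0209, 0.0813]
tool_rot: [3.136, 0.0, 1.687]
force: [-0.3, -0.1, -0.2]
grip_width: 0.041
finger_force: 40.7
t 7.3 pos [ 0.6005 -0.0209  0.0813] rpy [3.1358 0.     1.6867] F [-0.3 -0.1 -0.2] w 0.041 ff 40.7
shift [ 0.0002 -0.0028  0.0313] after turn [ 0.0002 -0.0027  0.0313] turn [ 0.0058  0.     -0.0003]
```

```bash
python3 -m inch '[[0,0,0,0,0,0,0.8],[0,0,0,0,0,0,0.8],[0,0,0,0,0,0,0.8]]'; python3 -m inch '[[0,0,0,0,0,0,0.8],[0,0,0,0,0,0,0.8],[0,0,0,0,0,0,0.8]]';  python3 to.py .5978 -.021 .05 1.687
```

```text
clock: 7.6
position: [0.5999, -0.0209, 0.0808]
tool_rot: [3.137, -0.0, 1.687]
force: [-0.5, -1.1, -1.0]
grip_width: 0.041
finger_force: 40.7
clock: 7.9
position: [0.5997, -0.0209, 0.0804]
tool_rot: [3.138, 0.0, 1.687]
force: [0.4, -0.4, 0.0]
grip_width: 0.0409
finger_force: 40.7
t 7.9 pos [ 0.5997 -0.0209  0.0804] rpy [3.1377 0.     1.6868] F [ 0.4 -0.4  0. ] w 0.0409 ff 40.7
shift [ 0.0001 -0.002   0.0304] after turn [ 0.0001 -0.0019  0.0304] turn [ 0.0039  0.     -0.0002]
```

```bash
python3 -m inch '[[0,-0.001,0.01,0,0,0,0.8],[0,0,0.01,0,0,0,0.8],[0,0,0.01,0,0,0,0.8],[0,0,0,0,0,0,0.8]]';  python3 to.py .5978 -.021 .035 1.687
python3 - <<'E'
from h import *
im=save("scene","s4"); z=im[190:290,150:290]
cv2.imwrite("pics/s4c.png",cv2.resize(z[:,:,::-1],None,fx=5,fy=5,interpolation=cv2.INTER_CUBIC))
E
```

```text
clock: 8.3
position: [0.5979, -0.021, 0.0486]
tool_rot: [3.14, -0.0, 1.687]
force: [0.0, 0.1, -0.9]
grip_width: 0.0412
finger_force: 40.7
t 8.3 pos [ 0.5979 -0.021   0.0486] rpy [ 3.1402e+00 -1.0000e-04  1.6868e+00] F [ 0.   0.1 -0.9] w 0.0412 ff 40.7
shift [ 0.     -0.0001  0.0136] after turn [ 0.     -0.0001  0.0136] turn [ 0.0014 -0.0001 -0.0002]
```

View pics/s4c.png

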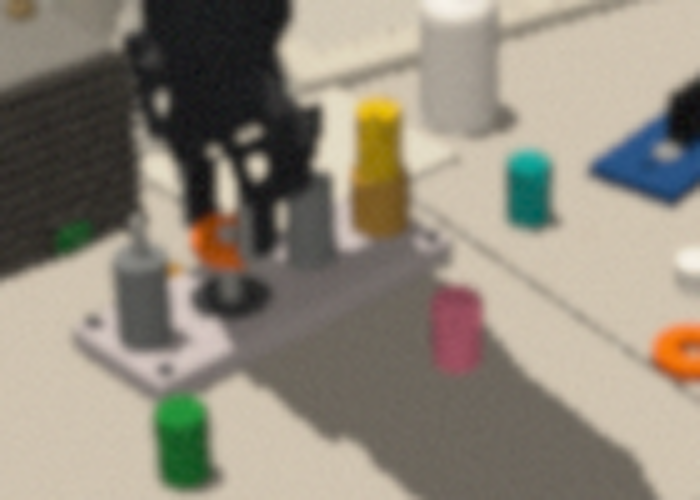

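The post shows through the ring and there is no contact force. I'll go lower and release.

```bash
python3 -m inch '[[0,0,0.01,0,0,0,0.8],[0,0,0.005,0,0,0,0.8],[0,0,0,0,0,0,0.8],[0,0,0,0,0,0,0],[0,0,0,0,0,0,0]]' && python3 -m inch '[[0,0,0,0,0,0,0],[0,0,-0.02,0,0,0,0],[0,0,-0.03,0,0,0,0],[0,0,-0.03,0,0,0,0],[0,0,0,0,0,0,0]]';  python3 to.py .4220 -.189 .12 1.687
python3 - <<'E'
from h import *
for c in ("scene","top"):
    for a,ce,b in blobs(grab_frame(c),*COL["orange"])[0]: print(c,a,ce.round(1),at(c,ce,.008),at(c,ce,.026))
E
```

```text
clock: 8.85
position: [0.5992, -0.0211, 0.0357]
tool_rot: [3.137, 0.0, 1.687]
force: [-0.8, -0.1, -0.4]
grip_width: 0.0689
finger_force: 0.0
clock: 9.35
position: [0.6006, -0.0212, 0.1193]
tool_rot: [3.132, 0.0, 1.687]
force: [0.0, 0.2, -0.6]
grip_width: 0.0851
finger_force: 0.0
t 9.35 pos [ 0.6006 -0.0212  0.1193] rpy [3.1320e+00 3.0000e-04 1.6865e+00] F [ 0.   0.2 -0.6] w 0.0851 ff 0.0
shift [-0.1461 -0.1967 -0.0026] after turn [-0.146  -0.1968 -0.0007] turn [ 0.0096  0.0003 -0.0005]
scene 58 [193.7 248.4] [ 0.6164 -0.0236  0.008 ] [ 0.5921 -0.0098  0.026 ]
scene 117 [288.1 260.2] [ 0.4214 -0.187   0.008 ] [ 0.4021 -0.1691  0.026 ]
top 66 [217.1 185.1] [ 0.6007 -0.0313  0.008 ] [ 0.598  -0.0337  0.026 ]
```

```bash
python3 -m inch '[[-0.029,-0.039,-0.01,0,0,0,0],[-0.029,-0.039,0,0,0,0,0],[-0.029,-0.039,0,0,0,0,0],[-0.029,-0.039,0,0,0,0,0],[-0.029,-0.039,0,0,0,0,0]]' && python3 -m inch '[[0,0,0.01,0,0,0,0],[0,0,0.02,0,0,0,0],[0,0,0.03,0,0,0,0],[0,0,0,0,0,0,0],[0,0,0,0,0,0,0]]';  python3 to.py .4220 -.189 .003 1.687
```

```text
clock: 9.95
position: [0.4197, -0.1884, 0.124]
tool_rot: [3.139, -0.0, 1.687]
force: [1.0, -1.6, -0.0]
grip_width: 0.0855
finger_force: 0.0
clock: 10.45
position: [0.4214, -0.1875, 0.0644]
tool_rot: [3.14, -0.001, 1.687]
force: [0.2, -0.3, 0.1]
grip_width: 0.0853
finger_force: 0.0
t 10.45 pos [ 0.4214 -0.1875  0.0644] rpy [ 3.1396e+00 -7.0000e-04  1.6865e+00] F [ 0.2 -0.3  0.1] w 0.0853 ff 0.0
shift [-0.0016  0.0003  0.0614] after turn [-0.0015  0.0005  0.0614] turn [ 0.002  -0.0007 -0.0005]
```

```bash
python3 -m inch '[[-0.0015,0.0005,0.03,0,0,0,0],[0,0,0.02,0,0,0,0],[0,0,0.01,0,0,0,0],[0,0,0,0,0,0,0],[0,0,0,0,0,0,0.8]]' && python3 -m inch '[[0,0,0,0,0,0,0.8],[0,0,0,0,0,0,0.8],[0,0,0,0,0,0,0.8],[0,0,0,0,0,0,0.8]]' 40; python3 to.py; python3 -m inch '[[0,0,-0.01,0,0,0,0.8],[0,0,-0.03,0,0,0,0.8],[0,0,-0.04,0,0,0,0.8],[0,0,-0.04,0,0,0,0.8],[0,0,0,0,0,0,0.8]]'; python3 to.py .5978 -.021 .12 1.687
```

```text
clock: 10.95
position: [0.4232, -0.1892, 0.0056]
tool_rot: [3.137, 0.0, 1.687]
force: [0.4, 0.1, -0.0]
grip_width: 0.0733
finger_force: 0.0
clock: 11.35
position: [0.4234, -0.1891, 0.0058]
tool_rot: [3.136, 0.0, 1.687]
force: [-3.0, 1.7, 23.1]
grip_width: 0.0403
finger_force: 37.4
t 11.35 pos [ 0.4234 -0.1891  0.0058] rpy [3.1361e+00 4.0000e-04 1.6867e+00] F [-3.   1.7 23.1] w 0.0403 ff 37.4
clock: 11.85
position: [0.4242, -0.1898, 0.1292]
tool_rot: [3.131, 0.002, 1.686]
force: [0.1, -0.7, -1.0]
grip_width: 0.04
finger_force: 40.4
t 11.85 pos [ 0.4242 -0.1898  0.1292] rpy [3.1313e+00 2.2000e-03 1.6864e+00] F [ 0.1 -0.7 -1. ] w 0.04 ff 40.4
shift [0.1476 0.1918 0.0109] after turn [0.1475 0.192  0.0092] turn [ 0.0103  0.0022 -0.0006]
```

```bash
python3 -m inch '[[0.0295,0.0384,0,0,0,0,0.8],[0.0295,0.0384,0,0,0,0,0.8],[0.0295,0.0384,0,0,0,0,0.8],[0.0295,0.0384,0,0,0,0,0.8],[0.0295,0.0384,0,0,0,0,0.8]]' && python3 -m inch '[[0,0,0.01,0,0,0,0.8],[0,0,0.01,0,0,0,0.8],[0,0,0.01,0,0,0,0.8],[0,0,0,0,0,0,0.8],[0,0,0,0,0,0,0.8]]'; python3 to.py .5978 -.021 .055 1.687
python3 - <<'E'
from h import *
im=save("scene","s5"); z=im[190:290,150:290]
cv2.imwrite("pics/s5c.png",cv2.resize(z[:,:,::-1],None,fx=5,fy=5,interpolation=cv2.INTER_CUBIC))
E
```

```text
clock: 12.35
position: [0.597, -0.0185, 0.1257]
tool_rot: [3.138, -0.0, 1.687]
force: [0.4, -1.4, -0.1]
grip_width: 0.04
finger_force: 40.4
clock: 12.85
position: [0.5957, -0.0213, 0.0955]
tool_rot: [3.138, 0.0, 1.685]
force: [0.2, 0.5, 0.0]
grip_width: 0.04
finger_force: 40.4
t 12.85 pos [ 0.5957 -0.0213  0.0955] rpy [3.1381e+00 1.0000e-04 1.6853e+00] F [0.2 0.5 0. ] w 0.04 ff 40.4
shift [0.     0.002  0.0405] after turn [0.     0.0021 0.0405] turn [ 0.0035  0.0001 -0.0017]
```

View pics/s5c.png

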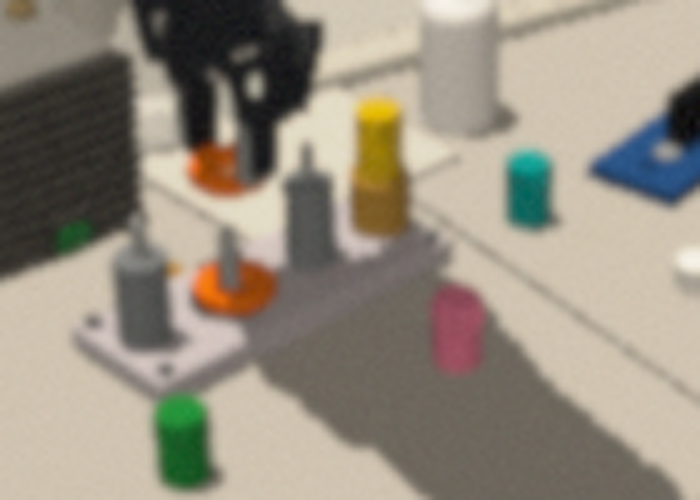

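Ring 1 is seated on the post (235,288) and ring 2 is held above it (225,168). Lowering ring 2.

```bash
python3 - <<'E'
from h import *
print(at("scene",(194.6,223.2),.097))
E
python3 -m inch '[[0,0.002,0.01,0,0,0,0.8],[0,0,0.01,0,0,0,0.8],[0,0,0,0,0,0,0.8]]'; python3 -m inch '[[0,0,0.01,0,0,0,0.8],[0,0,0.01,0,0,0,0.8],[0,0,0,0,0,0,0.8]]'; python3 to.py .5978 -.021 .04 1.687
```

```text
[ 0.5953 -0.0186  0.097 ]
clock: 13.2
position: [0.5974, -0.0201, 0.0738]
tool_rot: [3.14, -0.0, 1.687]
force: [0.2, -0.2, -1.1]
grip_width: 0.0402
finger_force: 40.4
clock: 13.5
position: [0.5974, -0.02, 0.0538]
tool_rot: [3.14, -0.0, 1.687]
force: [-0.1, -0.0, -1.0]
grip_width: 0.04
finger_force: 40.4
t 13.5 pos [ 0.5974 -0.02    0.0538] rpy [ 3.1397e+00 -1.0000e-04  1.6868e+00] F [-0.1 -0.  -1. ] w 0.04 ff 40.4
shift [-0.001   0.0002  0.0138] after turn [-0.001   0.0003  0.0138] turn [ 0.0019 -0.0001 -0.0002]
```

```bash
python3 -m inch '[[0,0,0.009,0,0,0,0.8],[0,0,0,0,0,0,0.8],[0,0,0,0,0,0,0],[0,0,0,0,0,0,0],[0,0,0,0,0,0,0]]' && python3 -m inch '[[0,0,-0.02,0,0,0,0],[0,0,-0.03,0,0,0,0],[0,0,-0.04,0,0,0,0],[0,0,-0.02,0,0,0,0],[0,0,0,0,0,0,0]]';  python3 - <<'E'
from h import *
for c in ("scene","top"):
    im=grab_frame(c)
    for a,ce,b in blobs(im,*COL["orange"])[0]: print(c,a,ce.round(1),b,at(c,ce,.035))
    hsv=cv2.cvtColor(im,cv2.COLOR_RGB2HSV)
    w=np.s_[165:215,285:360] if c=="top" else np.s_[190:245,255:320]
    m=np.zeros(im.shape[:2],np.uint8); m[w]=cv2.inRange(hsv[w],np.array(COL["blue"][0]),np.array(COL["blue"][1]))
    r=cv2.minAreaRect(cv2.findNonZero(m).astype(np.float32)); P=np.array([at(c,k,.01) for k in cv2.boxPoints(r)]); print("box",P.mean(0),P.tolist() if c=="top" else "")
    # dark handle
    d=np.zeros(im.shape[:2],np.uint8); d[w]=(hsv[w][:,:,2]<60); k=np.argwhere(d)[:,::-1]
    if len(k): 
        e=cv2.PCACompute(k.astype(np.float32),None)[1][0]; ce=k.mean(0); print("handle",len(k),ce.round(1),at(c,ce,.044),at(c,ce,.03),"dir",(at(c,ce+8*e,.044)-at(c,ce-8*e,.044)))
E
python3 to.py .5928 -.347 .12 1.854
```

```text
clock: 14.0
position: [0.5985, -0.0201, 0.0468]
tool_rot: [3.137, 0.0, 1.687]
force: [0.9, 0.4, -0.8]
grip_width: 0.0811
finger_force: 0.0
clock: 14.5
position: [0.5993, -0.0202, 0.1596]
tool_rot: [3.133, 0.0, 1.687]
force: [0.0, -0.0, -0.7]
grip_width: 0.0855
finger_force: 0.0
scene 98 [194.3 246.7] [189, 241, 13, 11] [ 0.5858 -0.0082  0.035 ]
box [ 0.608125 -0.386125  0.01    ] 
handle 120 [289.7 211.1] [ 0.5692 -0.3214  0.044 ] [ 0.5881 -0.339   0.03  ] dir [-0.0377  0.0736  0.    ]
top 80 [215.8 185.6] [209, 178, 12, 14] [ 0.595  -0.0311  0.035 ]
box [ 0.592725 -0.34695   0.01    ] [[0.6004, -0.2685, 0.01], [0.641, -0.4101, 0.01], [0.5849, -0.4251, 0.01], [0.5446, -0.2841, 0.01]]
handle 107 [321.4 187.8] [ 0.59   -0.3456  0.044 ] [ 0.592  -0.3467  0.03  ] dir [ 0.0134 -0.0456  0.    ]
t 14.6 pos [ 0.5979 -0.0199  0.1566] rpy [ 3.1369e+00 -2.0000e-04  1.6870e+00] F [-0.5  0.8 -0.2] w 0.0851 ff 0.0
shift [-0.3243 -0.0431  0.0363] after turn [-0.3126 -0.0963  0.0366] turn [ 0.0047  0.0002 -0.167 ]
```

```bash
python3 -m inch '[[0,0,0,0,0,-0.0815,0],[0,0,0,0,0,-0.0815,0],[-0.045,-0.014,0,0,0,0,0.3],[-0.045,-0.014,0,0,0,0,0.5],[-0.045,-0.014,0,0,0,0,0.5]]' && python3 -m inch '[[-0.045,-0.014,0,0,0,0,0.5],[-0.045,-0.014,0,0,0,0,0.5],[-0.045,-0.014,0,0,0,0,0.5],[-0.042,-0.012,0.02,0,0,0,0.5],[0,0,0.02,0,0,0,0.5]]'; python3 to.py .5927 -.347 .08 1.85
cat > edge.py <<'E'
from h import *
from fit import W
from scipy.optimize import minimize
a=np.linspace(0,2*np.pi,120,endpoint=False)
def seg(p,q,n=150): return np.linspace(p,q,n)
B=[np.array(k)/1000 for k in ((38,75,16),(38,-125,16),(-38,-125,16),(-38,75,16))]
base=np.vstack([seg(B[i],B[(i+1)%4]) for i in range(4)])
circ=lambda x,y,z,r:np.c_[x+r*np.cos(a),y+r*np.sin(a),0*a+z]
pil=[circ(0,.055,.066,.014),circ(0,-.055,.066,.014),circ(0,-.105,.09,.013)]
def run(cam,pts,p0,sig=1.0,n=3):
    g=sum(grab_frame(cam).astype(float) for _ in range(n))/n
    g=cv2.resize(g,None,fx=4,fy=4,interpolation=cv2.INTER_CUBIC); g=cv2.GaussianBlur(g,(0,0),4*sig)
    G=np.sqrt(sum(cv2.Sobel(g[:,:,k],cv2.CV_64F,1,0)**2+cv2.Sobel(g[:,:,k],cv2.CV_64F,0,1)**2 for k in range(3))).astype(np.float32)
    def f(p,q):
        uv=np.array([px(cam,W(p,k)) for k in q])*4+1.5
        return -cv2.remap(G,uv[:,0].astype(np.float32)[None],uv[:,1].astype(np.float32)[None],cv2.INTER_LINEAR).mean()
    return minimize(f,p0,args=(pts,),method="Nelder-Mead",options=dict(initial_simplex=np.array(p0)+np.array([[0,0,0],[.004,0,0],[0,.004,0],[0,0,.03]]),xatol=1e-5)).x
E
cat > e1.py <<'E'
from edge import *
p0=[.598,-.021,.115]
print("base top",run("top",base,p0).round(4)); print("pillars top",run("top",np.vstack(pil),p0).round(4))
print("base scene",run("scene",base[150:],p0).round(4)); print("pillars scene",run("scene",np.vstack(pil),p0).round(4))
E
python3 e1.py
```

```text
clock: 15.1
position: [0.594, -0.1628, 0.1551]
tool_rot: [3.139, -0.0, 1.851]
force: [1.5, -0.1, 0.1]
grip_width: 0.0442
finger_force: 0.0
clock: 15.6
position: [0.589, -0.3535, 0.1146]
tool_rot: [3.14, 0.003, 1.843]
force: [-1.2, 0.7, -0.6]
grip_width: 0.0433
finger_force: 0.0
t 15.6 pos [ 0.589  -0.3535  0.1146] rpy [3.1398 0.0032 1.843 ] F [-1.2  0.7 -0.6] w 0.0433 ff 0.0
shift [0.0054 0.0052 0.0346] after turn [0.0052 0.0053 0.0346] turn [ 0.0018  0.0032 -0.007 ]Traceback (most recent call last):
  File "e1.py", line 3, in <module>
    print("base top",run("top",base,p0).round(4)); print("pillars top",run("top",np.vstack(pil),p0).round(4))
                     ~~~^^^^^^^^^^^^^^^
  File "edge.py", line 17, in run
    return minimize(f,p0,args=(pts,),method="Nelder-Mead",options=dict(initial_simplex=np.array(p0)+np.array([[0,0,0],[.004,0,0],[0,.004,0],[0,0,.03]]),xatol=1e-5)).x
           ~~~~~~~~^^^^^^^^^^^^^^^^^^^^^^^^^^^^^^^^^^^^^^^^^^^^^^^^^^^^^^^^^^^^^^^^^^^^^^^^^^^^^^^^^^^^^^^^^^^^^^^^^^^^^^^^^^^^^^^^^^^^^^^^^^^^^^^^^^^^^^^^^^^^^^^^^
    res = _minimize_neldermead(fun, x0, args, callback, bounds=bounds,
                               **options)
    fxr = func(xr)
    fx = function(np.copy(x), *(wrapper_args + args))
  File "edge.py", line 15, in f
    uv=np.array([px(cam,W(p,k)) for k in q])*4+1.5
                 ~~^^^^^^^^^^^^
  File "h.py", line 9, in px
    c=calibration(cam); P=np.array(c["pose"]); f=210/np.tan(np.radians(c["fovy"])/2)
ValueError: time passes only in moves, steps and waits
```

```bash
sed -i '2a import functools\ncalibration=functools.lru_cache(None)(calibration)' h.py; python3 e1.py
cat > e2.py <<'E'
from edge import *
import edge
B2=[np.array(k)/1000 for k in ((30,75,10),(30,-75,10),(-30,-75,10),(-30,75,10))]
cov=np.vstack([seg(B2[i],B2[(i+1)%4]) for i in range(4)])
if __name__=="__main__":
    print("cover top",run("top",cov,[.5927,-.347,.279]).round(4)); print("cover scene",run("scene",cov,[.5915,-.345,.279]).round(4))
E
python3 e2.py; python3 to.py
```

```text
base top [ 0.6003 -0.0249  0.1271]
pillars top [ 0.5964 -0.0225  0.1348]
base scene [ 0.5978 -0.0182  0.1354]
pillars scene [ 0.5956 -0.0172  0.1207]
cover top [ 0.5447 -0.3684  0.5409]
cover scene [ 0.5921 -0.3369  0.3882]
t 16.65 pos [ 0.5916 -0.3465  0.1163] rpy [3.1377e+00 6.0000e-04 1.8497e+00] F [-0.1 -0.4  0.3] w 0.0426 ff 0.0
```

```bash
python3 -m inch '[[0,0.001,0.04,0,0,0,0.5],[0,0,0.03,0,0,0,0.5],[0,0,0.02,0,0,0,0.5],[0,0,0.007,0,0,0,0.5],[0,0,0,0,0,0,0.5]]'; python3 to.py .5927 -.347 .018 1.85; python3 -m inch '[[0,0,0,0,0,0,0.5],[0,0,0,0,0,0,0.9],[0,0,0,0,0,0,1],[0,0,0,0,0,0,1],[0,0,0,0,0,0,1]]' 80;  python3 to.py .5927 -.347 .018 1.85; python3 -m inch '[[0,0,0,0,0,0,1],[0,0,0,0,0,0,1]]';python3 to.py .5927 -.347 .018 1.85
```

```text
clock: 17.15
position: [0.5926, -0.3461, 0.0187]
tool_rot: [3.139, -0.0, 1.85]
force: [0.3, -0.1, 0.4]
grip_width: 0.0424
finger_force: 0.0
t 17.15 pos [ 0.5926 -0.3461  0.0187] rpy [ 3.1387e+00 -1.0000e-04  1.8497e+00] F [ 0.3 -0.1  0.4] w 0.0424 ff 0.0
shift [-0.0009 -0.0002  0.0007] after turn [-0.0009 -0.0002  0.0007] turn [ 0.0029 -0.0001 -0.0003]
clock: 17.65
position: [0.5936, -0.3465, 0.0205]
tool_rot: [3.136, 0.002, 1.85]
force: [-1.1, 0.4, 7.7]
grip_width: 0.0125
finger_force: 79.0
t 17.65 pos [ 0.5936 -0.3465  0.0205] rpy [3.1364e+00 1.7000e-03 1.8498e+00] F [-1.1  0.4  7.7] w 0.0125 ff 79.0
shift [-0.0003 -0.0011  0.0025] after turn [-0.0003 -0.001   0.0025] turn [ 0.0052  0.0017 -0.0002]
clock: 17.85
position: [0.5936, -0.3465, 0.0206]
tool_rot: [3.136, 0.002, 1.85]
force: [-0.6, -0.7, 8.5]
grip_width: 0.0127
finger_force: 79.0
t 17.85 pos [ 0.5936 -0.3465  0.0206] rpy [3.1364e+00 1.7000e-03 1.8498e+00] F [-0.6 -0.7  8.5] w 0.0127 ff 79.0
shift [-0.0002 -0.001   0.0025] after turn [-0.0003 -0.001   0.0026] turn [ 0.0052  0.0017 -0.0002]
```

```bash
python3 -m inch '[[0,0,-0.01,0,0,0,1],[0,0,-0.03,0,0,0,1],[0,0,-0.04,0,0,0,1],[0,0,-0.04,0,0,0,1],[0,0,-0.01,0,0,0,1]]'; python3 -m inch '[[0,0,0,0,0,0.052,1],[0,0,0,0,0,0.052,1],[0,0,0,0,0,0.052,1],[0,0,0,0,0,0,1]]'; python3 to.py .599 -.023 .14 1.693
```

```text
clock: 18.35
position: [0.5938, -0.3474, 0.1546]
tool_rot: [3.133, 0.005, 1.849]
force: [0.6, -1.4, -3.4]
grip_width: 0.0122
finger_force: 78.7
clock: 18.75
position: [0.5922, -0.3459, 0.1491]
tool_rot: [3.138, -0.0, 1.693]
force: [-0.4, -0.7, -4.1]
grip_width: 0.0123
finger_force: 78.6
t 18.75 pos [ 0.5922 -0.3459  0.1491] rpy [ 3.1383e+00 -4.0000e-04  1.6929e+00] F [-0.4 -0.7 -4.1] w 0.0123 ff 78.6
shift [0.3196 0.046  0.0093] after turn [0.3196 0.0461 0.0091] turn [ 0.0033 -0.0004 -0.0001]
```

```bash
python3 -m inch '[[0.04,0.006,0,0,0,0,1],[0.04,0.006,0,0,0,0,1],[0.04,0.006,0,0,0,0,1],[0.04,0.006,0,0,0,0,1],[0.04,0.006,0,0,0,0,1]]'; python3 -m inch '[[0.04,0.006,0,0,0,0,1],[0.04,0.006,0,0,0,0,1],[0.03,0.004,0,0,0,0,1],[0.01,0,0.005,0,0,0,1],[0,0,0.005,0,0,0,1]]';python3 -m inch '[[0,0,0.005,0,0,0,1],[0,0,0,0,0,0,1],[0,0,0,0,0,0,1]]'; python3 to.py .599 -.023 .12 1.693;  python3 - <<'E'
from h import *
im=save("scene","s6"); z=im[190:290,150:290]
im2=save("top","t6"); z2=im2[150:220,170:270]
a=cv2.resize(z[:,:,::-1],None,fx=4,fy=4,interpolation=cv2.INTER_CUBIC); b=cv2.resize(z2[:,:,::-1],(560,392),interpolation=cv2.INTER_CUBIC)
cv2.imwrite("pics/s6c.png",cv2.resize(a,None,fx=1.42,fy=1.42))
cv2.imwrite("pics/t6c.png",b)
E
python3 - <<'E'
from e2 import *
c2=cov+[0,0,.0]
s=telemetry.observe(); z=s["position"][2]-.0206; p=s["position"]
for cam in("top","scene"): print(cam,run(cam,cov+[0,0,z],[p[0],p[1],.122],n=2).round(4),p)
E
```

```text
clock: 19.25
position: [0.5974, -0.1424, 0.1494]
tool_rot: [3.138, -0.0, 1.696]
force: [1.2, 0.1, -4.4]
grip_width: 0.0125
finger_force: 78.9
clock: 19.75
position: [0.5987, -0.0212, 0.1391]
tool_rot: [3.138, -0.001, 1.698]
force: [-0.4, -0.1, -3.7]
grip_width: 0.0126
finger_force: 78.9
clock: 20.05
position: [0.5989, -0.0244, 0.1344]
tool_rot: [3.138, 0.0, 1.692]
force: [-0.7, -0.9, -3.7]
grip_width: 0.0127
finger_force: 78.8
t 20.05 pos [ 0.5989 -0.0244  0.1344] rpy [3.1379e+00 5.0000e-04 1.6923e+00] F [-0.7 -0.9 -3.7] w 0.0127 ff 78.8
shift [0.0014 0.0002 0.0144] after turn [0.0013 0.0003 0.0144] turn [ 0.0037  0.0005 -0.0007]
top [ 0.5962 -0.0248  0.146 ] [ 0.59903483 -0.02386945  0.13461549]
scene [ 0.5893 -0.0219  0.1631] [ 0.59903483 -0.02386945  0.13461549]
```

View pics/s6c.png

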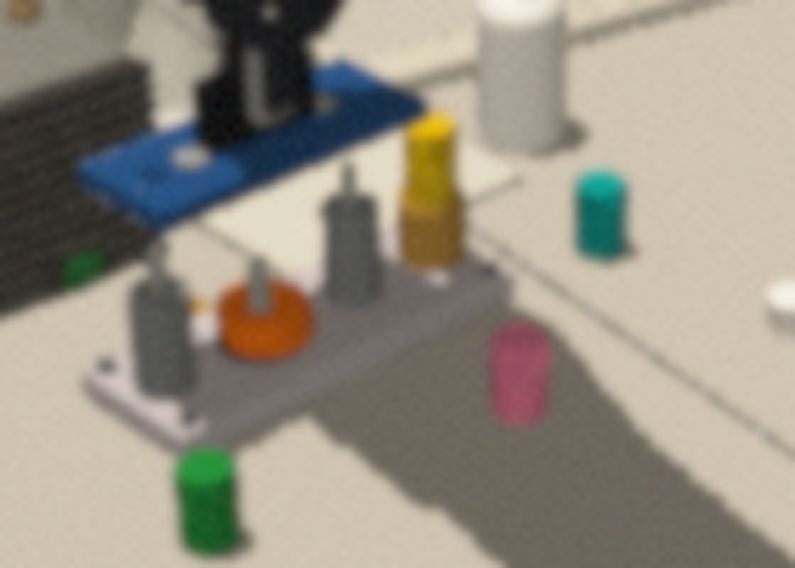

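```bash
python3 - <<'E'
from h import *
from fit import W
f=lambda u,v:(150+u/5.68-.4,190+v/5.68-.4)
for n,uv,z in (("hole L",(152,173),.124),("pin L",(158,240),.088),("pin R",(349,167),.088),("post",(261,262),.06),("corner near",(155,228),.114),("corner left",(78,163),.124),("corner right",(425,103),.124)): print(n,at("scene",f(*uv),z))
p=[.599,-.0239,.122]
for n,q in (("hole L",(0,.055)),("near",(-.03,.075)),("left",(.03,.075)),("right",(-.03,-.075)),("holeR",(0,-.055))): print(n,W(p,np.array([*q,0]))[:2].round(4))
E
python3 -m inch '[[0,0,0.008,0,0,0,1],[0,0,0.008,0,0,0,1],[0,0,0.003,0,0,0,1],[0,0,0,0,0,0,1],[0,0,0,0,0,0,1]]'; python3 to.py .599 -.023 .11 1.693;python3 -m inch '[[0,0,0.002,0,0,0,1],[0,0,0.002,0,0,0,1],[0,0,0.002,0,0,0,1],[0,0,0,0,0,0,1],[0,0,0,0,0,0,1]]'; python3 to.py .599 -.023 .11 1.693
```

```text
hole L [0.5945 0.0322 0.124 ]
pin L [0.5977 0.0302 0.088 ]
pin R [ 0.6018 -0.0722  0.088 ]
post [ 0.5945 -0.0188  0.06  ]
corner near [0.5683 0.0465 0.114 ]
corner left [0.6214 0.0533 0.124 ]
corner right [ 0.5766 -0.0982  0.124 ]
hole L [0.5923 0.0307]
near [0.5601 0.0469]
left [0.6196 0.0542]
right [ 0.5784 -0.102 ]
holeR [ 0.6057 -0.0785]
clock: 20.85
position: [0.5991, -0.023, 0.1154]
tool_rot: [3.138, 0.0, 1.694]
force: [-0.3, -0.4, -3.6]
grip_width: 0.0125
finger_force: 78.8
t 20.85 pos [ 0.5991 -0.023   0.1154] rpy [3.1377e+00 1.0000e-04 1.6937e+00] F [-0.3 -0.4 -3.6] w 0.0125 ff 78.8
shift [ 0.     -0.0001  0.0054] after turn [ 0.     -0.0001  0.0054] turn [0.0039 0.0001 0.0007]
clock: 21.35
position: [0.599, -0.023, 0.1094]
tool_rot: [3.138, 0.0, 1.694]
force: [0.3, -0.5, -3.1]
grip_width: 0.0122
finger_force: 78.8
t 21.35 pos [ 0.599  -0.023   0.1094] rpy [3.1377 0.     1.6937] F [ 0.3 -0.5 -3.1] w 0.0122 ff 78.8
shift [-0.     -0.     -0.0006] after turn [-0.     -0.     -0.0006] turn [0.0039 0.     0.0007]
```

```bash
python3 -m inch '[[0,0,0.001,0,0,0,1],[0,0,0.001,0,0,0,1],[0,0,0,0,0,0,1]]'; python3 to.py; python3 -m inch '[[0,0,0.001,0,0,0,1],[0,0,0.001,0,0,0,1],[0,0,0,0,0,0,1]]'; python3 to.py
```

```text
clock: 21.65
position: [0.599, -0.023, 0.1073]
tool_rot: [3.138, 0.0, 1.694]
force: [-0.5, 0.3, -4.1]
grip_width: 0.0125
finger_force: 78.8
t 21.65 pos [ 0.599  -0.023   0.1073] rpy [3.1377 0.     1.6937] F [-0.5  0.3 -4.1] w 0.0125 ff 78.8
clock: 21.95
position: [0.5991, -0.0228, 0.1054]
tool_rot: [3.138, -0.0, 1.694]
force: [0.0, 1.8, -3.2]
grip_width: 0.0123
finger_force: 78.9
t 21.95 pos [ 0.5991 -0.0228  0.1054] rpy [ 3.1376e+00 -2.0000e-04  1.6939e+00] F [ 0.   1.8 -3.2] w 0.0123 ff 78.9
```

```bash
python3 -m inch '[[0.0007,0,0.001,0,0,0,1],[0,0,0.001,0,0,0,1],[0,0,0,0,0,0,1]]'; python3 to.py; python3 -m inch '[[0,0,0.001,0,0,0,1],[0,0,0.001,0,0,0,1],[0,0,0,0,0,0,1]]'; python3 to.py; python3 -c "
from h import *; print(telemetry.observe()['moment'])"
```

```text
clock: 22.25
position: [0.5989, -0.0221, 0.1033]
tool_rot: [3.138, -0.0, 1.694]
force: [0.1, 1.1, -4.5]
grip_width: 0.0124
finger_force: 78.8
t 22.25 pos [ 0.5989 -0.0221  0.1033] rpy [ 3.1378e+00 -1.0000e-04  1.6939e+00] F [ 0.1  1.1 -4.5] w 0.0124 ff 78.8
clock: 22.55
position: [0.5989, -0.0221, 0.1013]
tool_rot: [3.138, -0.0, 1.694]
force: [-0.9, 2.9, -3.6]
grip_width: 0.0124
finger_force: 78.8
t 22.55 pos [ 0.5989 -0.0221  0.1013] rpy [ 3.1378e+00 -1.0000e-04  1.6938e+00] F [-0.9  2.9 -3.6] w 0.0124 ff 78.8
[0.62972812 0.04044092 0.01741865]
```

```bash
python3 -m inch '[[0.0007,0,0.0015,0,0,0,1],[0,0,0.0015,0,0,0,1],[0,0,0,0,0,0,1]]'; python3 to.py; python3 -m inch '[[0,0,0.0015,0,0,0,1],[0,0,0.0015,0,0,0,1],[0,0,0.0015,0,0,0,1],[0,0,0,0,0,0,1]]'; python3 to.py
```

```text
clock: 22.85
position: [0.5988, -0.0218, 0.0982]
tool_rot: [3.138, 0.0, 1.694]
force: [0.2, 0.4, -3.1]
grip_width: 0.0128
finger_force: 78.9
t 22.85 pos [ 0.5988 -0.0218  0.0982] rpy [3.1380e+00 3.0000e-04 1.6936e+00] F [ 0.2  0.4 -3.1] w 0.0128 ff 78.9
clock: 23.25
position: [0.5988, -0.0216, 0.0937]
tool_rot: [3.138, 0.0, 1.694]
force: [-0.5, 0.4, -5.1]
grip_width: 0.0122
finger_force: 78.9
t 23.25 pos [ 0.5988 -0.0216  0.0937] rpy [3.1379e+00 1.0000e-04 1.6937e+00] F [-0.5  0.4 -5.1] w 0.0122 ff 78.9
```

```bash
python3 -m inch '[[0,0,0.0015,0,0,0,1],[0,0,0.0015,0,0,0,1],[0,0,0.0015,0,0,0,1],[0,0,0,0,0,0,1]]'; python3 to.py; python3 -m inch '[[0,0,0.001,0,0,0,1],[0,0,0.001,0,0,0,1],[0,0,0.001,0,0,0,1],[0,0,0,0,0,0,1]]'; python3 to.py
```

```text
clock: 23.65
position: [0.5988, -0.0216, 0.0892]
tool_rot: [3.138, 0.0, 1.694]
force: [-1.3, 0.5, -4.3]
grip_width: 0.0125
finger_force: 78.9
t 23.65 pos [ 0.5988 -0.0216  0.0892] rpy [3.138  0.     1.6938] F [-1.3  0.5 -4.3] w 0.0125 ff 78.9
clock: 24.05
position: [0.599, -0.0216, 0.0865]
tool_rot: [3.137, 0.0, 1.694]
force: [-0.7, -0.0, -1.6]
grip_width: 0.0125
finger_force: 79.0
t 24.05 pos [ 0.599  -0.0216  0.0865] rpy [3.1375 0.     1.6937] F [-0.7 -0.  -1.6] w 0.0125 ff 79.0
```

```bash
python3 -m inch '[[0,0,0.001,0,0,0,1],[0,0,0.001,0,0,0,1],[0,0,0,0,0,0,1]]'; python3 to.py; python3 -m inch '[[0,0,0,0,0,0,0.9],[0,0,0,0,0,0,0.6],[0,0,0,0,0,0,0.5],[0,0,0,0,0,0,0.5],[0,0,0,0,0,0,0.5]]'; python3 to.py;  python3 -m inch '[[0,0,-0.015,0,0,0,0.5],[0,0,-0.03,0,0,0,0.5],[0,0,-0.03,0,0,0,0.5],[0,0,0,0,0,0,0.5]]'; python3 to.py .6105 -.126 .16 1.694
```

```text
clock: 24.35
position: [0.5992, -0.0215, 0.0865]
tool_rot: [3.137, -0.001, 1.694]
force: [-13.9, 1.6, 36.0]
grip_width: 0.0125
finger_force: 84.6
t 24.35 pos [ 0.5992 -0.0215  0.0865] rpy [ 3.1365e+00 -7.0000e-04  1.6936e+00] F [-13.9   1.6  36. ] w 0.0125 ff 84.6
clock: 24.85
position: [0.599, -0.0216, 0.0843]
tool_rot: [3.138, 0.0, 1.694]
force: [-0.2, -0.4, -0.7]
grip_width: 0.0428
finger_force: 0.0
t 24.85 pos [ 0.599  -0.0216  0.0843] rpy [3.1377e+00 1.0000e-04 1.6937e+00] F [-0.2 -0.4 -0.7] w 0.0428 ff 0.0
clock: 25.25
position: [0.6006, -0.022, 0.164]
tool_rot: [3.132, 0.0, 1.693]
force: [0.8, -0.5, 0.3]
grip_width: 0.0427
finger_force: 0.0
t 25.25 pos [ 0.6006 -0.022   0.164 ] rpy [3.1317e+00 5.0000e-04 1.6933e+00] F [ 0.8 -0.5  0.3] w 0.0427 ff 0.0
shift [-0.1045 -0.0029  0.004 ] after turn [-0.1045 -0.0029  0.004 ] turn [ 0.0098  0.0005 -0.0006]
```

```bash
python3 -m inch '[[-0.035,-0.001,0,0,0,0,0.5],[-0.035,-0.001,0,0,0,0,0.5],[-0.034,0,0,0,0,0,0.5],[0,0,0,0,0,0,0.5],[0,0,0,0,0,0,0.5]]'; python3 to.py .6119 -.1263 .12 1.694
python3 - <<'E'
from h import *
im=save("scene","s7"); z=im[180:290,150:290]
cv2.imwrite("pics/s7c.png",cv2.resize(z[:,:,::-1],None,fx=5,fy=5,interpolation=cv2.INTER_CUBIC))
E
```

```text
clock: 25.75
position: [0.6093, -0.1256, 0.1596]
tool_rot: [3.138, -0.0, 1.692]
force: [-0.6, 0.2, -0.2]
grip_width: 0.0431
finger_force: 0.0
t 25.75 pos [ 0.6093 -0.1256  0.1596] rpy [ 3.1377e+00 -1.0000e-04  1.6923e+00] F [-0.6  0.2 -0.2] w 0.0431 ff 0.0
shift [-0.001   0.0024  0.0396] after turn [-0.001   0.0025  0.0396] turn [ 0.0039 -0.0001 -0.0017]
```

View pics/s7c.png

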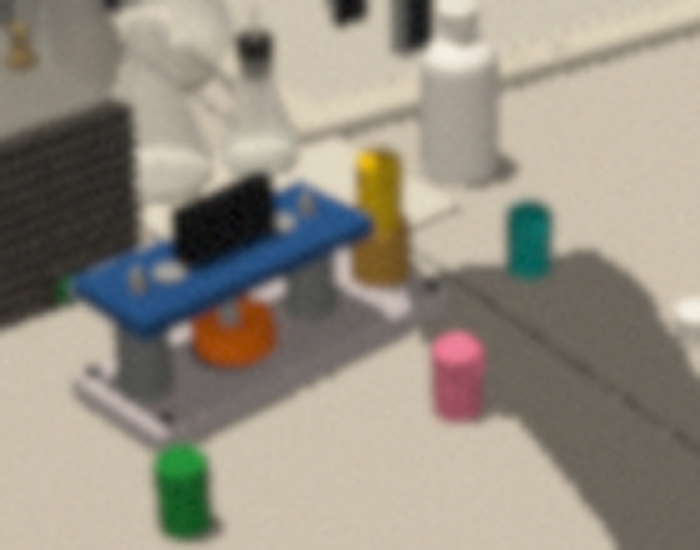

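The cover sits flush, with both pin tips showing through it at (137,280) and (307,203). Next is the cap at (378,190).

```bash
python3 -m inch '[[-0.001,0.0025,0.03,0,0,0,0.5],[0,0,0.03,0,0,0,0.5],[0,0,0.025,0,0,0,0.5],[0,0,0.012,0,0,0,0.5],[0,0,0,0,0,0,0.5]]'; python3 to.py .6119 -.1263 .062 1.694;  python3 -m inch '[[0,0,0,0,0,0,0.6],[0,0,0,0,0,0,0.8],[0,0,0,0,0,0,0.8],[0,0,0,0,0,0,0.8],[0,0,0,0,0,0,0.8]]' 25; python3 to.py .6119 -.1263 .062 1.694
```

```text
clock: 26.3
position: [0.6118, -0.1246, 0.0614]
tool_rot: [3.14, -0.001, 1.695]
force: [0.0, 0.7, 0.5]
grip_width: 0.0426
finger_force: 0.0
t 26.3 pos [ 0.6118 -0.1246  0.0614] rpy [ 3.1397e+00 -7.0000e-04  1.6949e+00] F [0.  0.7 0.5] w 0.0426 ff 0.0
shift [-0.0017 -0.0001 -0.0006] after turn [-0.0017 -0.0001 -0.0006] turn [ 0.0019 -0.0007  0.0009]
clock: 26.8
position: [0.6132, -0.1256, 0.0638]
tool_rot: [3.136, 0.0, 1.694]
force: [-0.5, 1.8, 9.4]
grip_width: 0.0247
finger_force: 24.8
t 26.8 pos [ 0.6132 -0.1256  0.0638] rpy [3.1356e+00 2.0000e-04 1.6938e+00] F [-0.5  1.8  9.4] w 0.0247 ff 24.8
shift [-0.0005 -0.0014  0.0018] after turn [-0.0005 -0.0014  0.0018] turn [ 0.006   0.0002 -0.0002]
```

```bash
python3 -m inch '[[0,0,-0.01,0,0,0,0.8],[0,0,-0.015,0,0,0,0.8],[0,0,-0.02,0,0,0,0.8],[0,0,-0.02,0,0,0,0.8],[0,0,-0.01,0,0,0,0.8]]'; python3 -m inch '[[-0.04,0,0,0,0,0,0.8],[-0.04,0,0,0,0,0,0.8],[-0.04,0,0,0,0,0,0.8],[-0.04,0,0,0,0,0,0.8],[-0.04,0,0,0,0,0,0.8]]'; python3 -m inch '[[0,0,0,0,0,0,0.8],[0,0,0,0,0,0,0.8]]'; python3 to.py .62 -.33 .0143 1.694
python3 - <<'E'
from h import *
for c in("scene","top"):
    for a,ce,b in blobs(grab_frame(c),*COL["yellow"])[0]: print(c,a,ce.round(1),b,at(c,ce,.15))
E
```

```text
clock: 27.3
position: [0.6129, -0.1261, 0.1404]
tool_rot: [3.135, 0.001, 1.693]
force: [0.6, -1.2, 0.2]
grip_width: 0.0248
finger_force: 24.8
clock: 27.8
position: [0.6367, -0.3258, 0.1381]
tool_rot: [3.137, 0.0, 1.694]
force: [0.4, 0.4, 0.1]
grip_width: 0.0248
finger_force: 24.8
clock: 28.0
position: [0.6362, -0.3252, 0.1375]
tool_rot: [3.138, 0.0, 1.692]
force: [-0.3, 0.9, -0.2]
grip_width: 0.0248
finger_force: 24.8
t 28.0 pos [ 0.6362 -0.3252  0.1375] rpy [3.1379e+00 1.0000e-04 1.6921e+00] F [-0.3  0.9 -0.2] w 0.0248 ff 24.8
shift [-0.0028 -0.0171  0.1232] after turn [-0.0028 -0.0167  0.1232] turn [ 0.0037  0.0001 -0.0019]
scene 55 [275.4 172.4] [273, 166, 6, 13] [ 0.6254 -0.31    0.15  ]
top 47 [247.4 180.2] [243, 175, 10, 11] [ 0.5936 -0.1336  0.15  ]
```

```bash
python3 -m inch '[[0,-0.014,0.04,0,0,0,0.8],[0,0,0.04,0,0,0,0.8],[0,0,0.025,0,0,0,0.8],[0,0,0.01,0,0,0,0.8],[0,0,0,0,0,0,0.8]]'; python3 -m inch '[[0,0,0,0,0,0,0.8],[0,0,0,0,0,0,0.8]]'; python3 to.py .62 -.33 .0145 1.694
```

```text
clock: 28.6
position: [0.6232, -0.3247, 0.0218]
tool_rot: [3.139, -0.001, 1.695]
force: [0.1, -1.0, 0.4]
grip_width: 0.0251
finger_force: 24.8
clock: 28.8
position: [0.6241, -0.3261, 0.0242]
tool_rot: [3.136, 0.001, 1.694]
force: [-0.6, -0.0, -0.2]
grip_width: 0.0249
finger_force: 24.8
t 28.8 pos [ 0.6241 -0.3261  0.0242] rpy [3.1357e+00 1.2000e-03 1.6941e+00] F [-0.6 -0.  -0.2] w 0.0249 ff 24.8
shift [-0.0034 -0.0047  0.0097] after turn [-0.0034 -0.0046  0.0097] turn [0.0059 0.0012 0.0001]
```

```bash
python3 -m inch '[[0,0,0.004,0,0,0,0.8],[0,0,0.003,0,0,0,0.8],[0,0,0.002,0,0,0,0.8],[0,0,0,0,0,0,0.8]]'; python3 to.py; python3 -m inch '[[0,0,0.001,0,0,0,0.8],[0,0,0,0,0,0,0.8],[0,0,0,0,0,0,0.8]]'; python3 to.py
```

```text
clock: 29.2
position: [0.6233, -0.3259, 0.0139]
tool_rot: [3.137, -0.0, 1.694]
force: [-2.3, 1.3, 7.2]
grip_width: 0.025
finger_force: 25.5
t 29.2 pos [ 0.6233 -0.3259  0.0139] rpy [ 3.1374e+00 -1.0000e-04  1.6937e+00] F [-2.3  1.3  7.2] w 0.025 ff 25.5
clock: 29.5
position: [0.6234, -0.326, 0.0137]
tool_rot: [3.137, -0.0, 1.694]
force: [-6.2, 4.0, 18.9]
grip_width: 0.0253
finger_force: 26.6
t 29.5 pos [ 0.6234 -0.326   0.0137] rpy [ 3.137  -0.      1.6937] F [-6.2  4.  18.9] w 0.0253 ff 26.6
```

```bash
python3 -m inch '[[0,0,0,0,0,0,0.7],[0,0,0,0,0,0,0.5],[0,0,0,0,0,0,0.5],[0,0,-0.03,0,0,0,0.5],[0,0,-0.04,0,0,0,0.5]]'; python3 -m inch '[[0,0,-0.04,0,0,0,0.5],[0,0,-0.04,0,0,0,0.5],[0.04,0,0,0,0,0,0.5],[0.04,0,0,0,0,0,0.5],[0,0,0,0,0,0,0.5]]'; python3 to.py
cat > g.py <<'E'
from edge import *
import sys
st=np.vstack([circ(0,0,.022,.024)]); gr=np.vstack([circ(0,0,.064,.011)])
for c in("top","scene"):
    im=grab_frame(c)
    for k in("red","yellow","orange"):
        for a_,ce,b in blobs(im,*COL[k],20)[0]:
            if k!="red" or 290<ce[0]<320: print(c,k,a_,ce.round(1),b,at(c,ce,.05))
    for n,pts in(("stand",st),("grip",gr)):
        for sg in (1.,.6): print(c,n,run(c,pts,[.448,-.288,0.],sig=sg)[:2].round(4))
    for n in("gauge","stand","stand_floor","dust_cap","gauge_rod"): print(c,n,[(round(r["score"],2),at(c,r["xy"],.005 if n!="dust_cap" else 0).tolist()) for r in landmark_of(n,c)[:5]])
im=save("top","t8"); z=im[150:270,210:330]; im2=save("scene","s8"); z2=im2[180:300,220:340]
cv2.imwrite("pics/8c.png",cv2.resize(np.hstack([z,z2])[:,:,::-1],(800,400),interpolation=cv2.INTER_CUBIC))
E
python3 g.py
```

```text
clock: 30.0
position: [0.6218, -0.3253, 0.0811]
tool_rot: [3.141, -0.002, 1.694]
force: [-0.3, 0.2, 0.1]
grip_width: 0.0427
finger_force: 0.0
clock: 30.5
position: [0.6135, -0.2405, 0.1624]
tool_rot: [3.137, -0.003, 1.699]
force: [0.6, 0.8, -0.8]
grip_width: 0.043
finger_force: 0.0
t 30.5 pos [ 0.6135 -0.2405  0.1624] rpy [ 3.1371 -0.0032  1.6992] F [ 0.6  0.8 -0.8] w 0.043 ff 0.0
top red 55 [302.3 235.8] [298, 232, 9, 9] [ 0.4468 -0.2896  0.05  ]
top yellow 61 [314.5 177.8] [311, 174, 8, 9] [ 0.6186 -0.3249  0.05  ]
top stand [ 0.4472 -0.291 ]
top stand [ 0.4474 -0.2909]
top grip [ 0.4477 -0.2907]
top grip [ 0.4459 -0.2854]
top gauge [(0.45, [0.4554, -0.2892, 0.005]), (0.31, [0.6049, -0.0144, 0.005])]
top stand [(0.52, [0.4422, -0.2992, 0.005])]
top stand_floor [(0.68, [0.4479, -0.2958, 0.005])]
top dust_cap [(0.58, [0.6219, -0.3122, 0.0]), (0.44, [0.5056, 0.0574, 0.0])]Traceback (most recent call last):
  File "g.py", line 11, in <module>
    for n in("gauge","stand","stand_floor","dust_cap","gauge_rod"): print(c,n,[(round(r["score"],2),at(c,r["xy"],.005 if n!="dust_cap" else 0).tolist()) for r in landmark_of(n,c)[:5]])
                                                                                                                                                                  ~~~~~~~~~~~^^^^^
ValueError: it knows: beaker, bottle_cap, cell, cover, dust_cap, forceps, gauge, lab_timer, marker_pen, pin_left, pin_right, port_seat, post_top, ring, spare_bottle, stand, stand_floor, tape_roll
```

```bash
sed -i 's/,"gauge_rod")/)/; s/("top","scene")/("scene",)/' g.py
cat >> g.py <<'E'
pt=np.vstack([circ(0,0,.05,.017),circ(0,0,.068,.0065)])
print("port top",run("top",pt,[.611,-.126,0.])[:2].round(4),"scene",run("scene",pt,[.611,-.124,0.])[:2].round(4))
E
python3 g.py; python3 to.py .448 -.2905 .16 1.694
```

```text
scene red 80 [309.4 232.4] [306, 224, 8, 15] [ 0.4402 -0.2775  0.05  ]
scene yellow 90 [278.  210.5] [275, 204, 7, 14] [ 0.5844 -0.2892  0.05  ]
scene orange 39 [194.8 249.7] [190, 248, 10, 5] [0.5529 0.0097 0.05  ]
scene stand [ 0.4903 -0.3455]
scene stand [ 0.4905 -0.3455]
scene grip [ 0.454  -0.2943]
scene grip [ 0.4541 -0.2939]
scene gauge []
scene stand [(0.45, [0.4531, -0.2858, 0.005])]
scene stand_floor [(0.45, [0.4577, -0.3027, 0.005])]
scene dust_cap [(0.75, [0.4964, -0.0942, 0.0]), (0.73, [0.4861, 0.0739, 0.0]), (0.6, [0.6005, -0.3203, 0.0]), (0.42, [0.5966, -0.2168, 0.0])]
port top [ 0.6343 -0.0967] scene [ 0.6105 -0.1229]
t 32.6 pos [ 0.6129 -0.2466  0.1624] rpy [3.1376e+00 1.0000e-04 1.6938e+00] F [ 0.4 -0.   0.4] w 0.043 ff 0.0
shift [-0.0234 -0.169   0.0018] after turn [-0.0233 -0.169   0.0024] turn [ 0.004   0.0001 -0.0002]
```

View pics/8c.png

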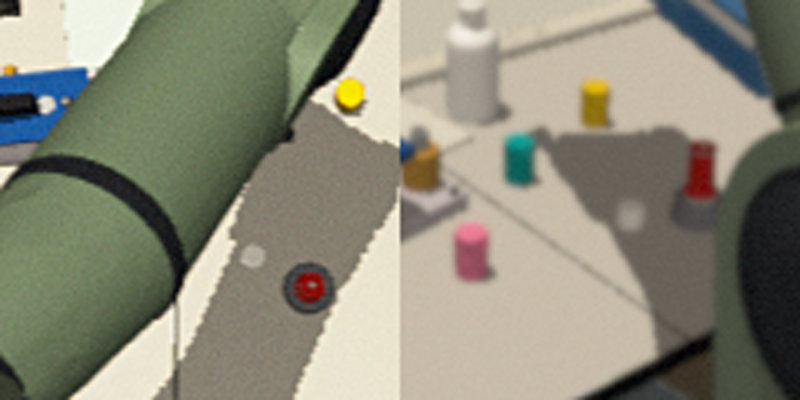

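```bash
python3 -m inch '[[-0.005,-0.034,0,0,0,0,0.5],[-0.005,-0.034,0,0,0,0,0.5],[-0.005,-0.034,0,0,0,0,0.5],[-0.005,-0.034,0,0,0,0,0.5],[-0.003,-0.033,0,0,0,0,0.5]]'; python3 -m inch '[[0,0,0.03,0,0,0,0.5],[0,0,0.02,0,0,0,0.5],[0,0,0,0,0,0,0.5],[0,0,0,0,0,0,0.5],[0,0,0,0,0,0,0.5]]'; python3 to.py .449 -.2905 .035 1.694
```

```text
clock: 33.1
position: [0.4466, -0.2905, 0.1619]
tool_rot: [3.137, 0.0, 1.694]
force: [-0.4, -1.0, -0.5]
grip_width: 0.0425
finger_force: 0.0
clock: 33.6
position: [0.4487, -0.2904, 0.1127]
tool_rot: [3.137, 0.001, 1.694]
force: [-0.6, 0.4, -0.1]
grip_width: 0.0425
finger_force: 0.0
t 33.6 pos [ 0.4487 -0.2904  0.1127] rpy [3.1366e+00 8.0000e-04 1.6938e+00] F [-0.6  0.4 -0.1] w 0.0425 ff 0.0
shift [-0.0001 -0.0001  0.0777] after turn [-0.0001  0.0003  0.0777] turn [ 0.005   0.0008 -0.0002]
```

```bash
python3 -m inch '[[0,0,0.03,0.004,0,0,0.5],[0,0,0.025,0,0,0,0.5],[0,0,0.015,0,0,0,0.5],[0,0,0.008,0,0,0,0.5],[0,0,0,0,0,0,0.5]]'; python3 -m inch '[[0,0,0,0,0,0,0.5],[0,0,0,0,0,0,0.5],[0,0,0,0,0,0,0.5]]' 70; python3 to.py .449 -.2905 .034 1.694; python3 -m inch '[[0,0,0,0,0,0,0.7],[0,0,0,0,0,0,0.9],[0,0,0,0,0,0,0.9],[0,0,0,0,0,0,0.9],[0,0,0,0,0,0,0.9]]' 70; python3 to.py .449 -.2905 .034 1.694
```

```text
clock: 34.1
position: [0.4483, -0.2901, 0.0337]
tool_rot: [-3.141, -0.0, 1.694]
force: [-0.8, -0.4, -0.0]
grip_width: 0.0428
finger_force: 0.0
clock: 34.4
position: [0.4487, -0.2903, 0.0345]
tool_rot: [3.141, 0.001, 1.694]
force: [-0.3, 0.3, 1.1]
grip_width: 0.043
finger_force: 0.0
t 34.4 pos [ 0.4487 -0.2903  0.0345] rpy [3.1407e+00 6.0000e-04 1.6939e+00] F [-0.3  0.3  1.1] w 0.043 ff 0.0
shift [-0.0003  0.0003  0.0005] after turn [-0.0003  0.0003  0.0005] turn [ 0.0009  0.0006 -0.0001]
clock: 34.9
position: [0.4485, -0.2902, 0.0341]
tool_rot: [3.141, 0.0, 1.694]
force: [0.2, 1.3, 6.7]
grip_width: 0.0199
finger_force: 68.0
t 34.9 pos [ 0.4485 -0.2902  0.0341] rpy [3.1412e+00 2.0000e-04 1.6938e+00] F [0.2 1.3 6.7] w 0.0199 ff 68.0
shift [-0.0004  0.0005  0.0001] after turn [-0.0004  0.0005  0.0001] turn [ 0.0004  0.0002 -0.0002]
```

```bash
python3 -m inch '[[0,0,-0.015,0,0,0,0.9],[0,0,-0.025,0,0,0,0.9],[0,0,-0.03,0,0,0,0.9],[0,0,-0.03,0,0,0,0.9],[0,0,0,0,0,0,0.9]]'; python3 to.py .6122 -.126 .115 1.694
```

```text
clock: 35.4
position: [0.4496, -0.2911, 0.1379]
tool_rot: [3.137, 0.003, 1.693]
force: [0.9, -0.2, -2.2]
grip_width: 0.02
finger_force: 68.5
t 35.4 pos [ 0.4496 -0.2911  0.1379] rpy [3.1370e+00 2.9000e-03 1.6934e+00] F [ 0.9 -0.2 -2.2] w 0.02 ff 68.5
shift [0.144  0.1814 0.0233] after turn [0.1438 0.1816 0.0229] turn [ 0.0046  0.0029 -0.0006]
```

```bash
python3 -m inch '[[0.0288,0.0362,0,0,0,0,0.9],[0.0288,0.0362,0,0,0,0,0.9],[0.0288,0.0362,0,0,0,0,0.9],[0.0288,0.0362,0,0,0,0,0.9],[0.0288,0.0362,0,0,0,0,0.9]]'; python3 -m inch '[[0,0,0.01,0,0,0,0.9],[0,0,0.01,0,0,0,0.9],[0,0,0,0,0,0,0.9],[0,0,0,0,0,0,0.9],[0,0,0,0,0,0,0.9]]';python3 to.py .6122 -.126 .105 1.694
python3 - <<'E'
from h import *
im=save("scene","s9"); z=im[180:260,180:280]
cv2.imwrite("pics/s9c.png",cv2.resize(z[:,:,::-1],None,fx=7,fy=7,interpolation=cv2.INTER_CUBIC))
for c in ("scene",):
    for a,ce,b in blobs(im,*COL["red"])[0]: print(a,ce,b)
p=telemetry.observe()["position"]
f=lambda q:((px("scene",q)-[180,180]+.5)*7).round(0)
print("foot",f([p[0],p[1],p[2]-.029]),"tube top",f([.6122,-.126,.068]))
E
```

```text
clock: 35.9
position: [0.6111, -0.1233, 0.1339]
tool_rot: [-3.141, -0.0, 1.694]
force: [-0.2, -0.9, -1.1]
grip_width: 0.02
finger_force: 68.7
clock: 36.4
position: [0.61, -0.1259, 0.1143]
tool_rot: [3.141, 0.0, 1.692]
force: [0.9, 0.1, -1.3]
grip_width: 0.0199
finger_force: 68.7
t 36.4 pos [ 0.61   -0.1259  0.1143] rpy [3.1412e+00 3.0000e-04 1.6923e+00] F [ 0.9  0.1 -1.3] w 0.0199 ff 68.7
shift [-0.0003  0.0022  0.0093] after turn [-0.0003  0.0022  0.0093] turn [ 0.0004  0.0003 -0.0017]
46 [223.41304348 200.54347826] [222, 192, 6, 16]
foot [326. 233.] tube top [324. 270.]
```

View pics/s9c.png

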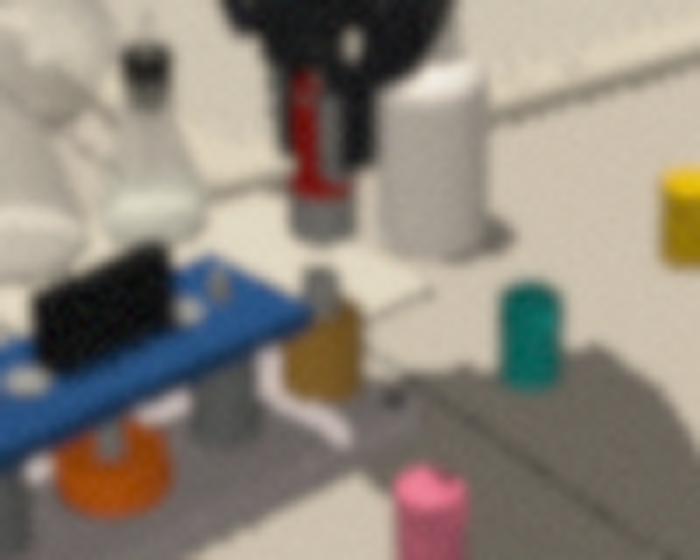

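The gauge foot (322,225) is directly above the steel tube (320,285). I'll lower it while watching the force.

```bash
python3 -m inch '[[0,0.0018,0.006,0,0,0,0.9],[0,0,0.006,0,0,0,0.9],[0,0,0,0,0,0,0.9],[0,0,0,0,0,0,0.9],[0,0,0,0,0,0,0.9]]'; python3 to.py .6122 -.126 .079 1.694;python3 -m inch '[[0,0,0.002,0,0,0,0.9],[0,0,0.002,0,0,0,0.9],[0,0,0.002,0,0,0,0.9],[0,0,0,0,0,0,0.9]]'; python3 to.py .6122 -.126 .079 1.694
```

```text
clock: 36.95
position: [0.6121, -0.1248, 0.1018]
tool_rot: [-3.142, 0.0, 1.694]
force: [0.3, 0.4, -2.5]
grip_width: 0.0199
finger_force: 68.7
t 36.95 pos [ 0.6121 -0.1248  0.1018] rpy [-3.1416e+00  1.0000e-04  1.6937e+00] F [ 0.3  0.4 -2.5] w 0.0199 ff 68.7
shift [-0.0012 -0.      0.0228] after turn [-0.0012 -0.      0.0228] turn [-0.      0.0001 -0.0003]
clock: 37.35
position: [0.6119, -0.1247, 0.0954]
tool_rot: [-3.141, -0.0, 1.694]
force: [-0.6, 0.1, -1.5]
grip_width: 0.0191
finger_force: 68.7
t 37.35 pos [ 0.6119 -0.1247  0.0954] rpy [-3.1411e+00 -1.0000e-04  1.6938e+00] F [-0.6  0.1 -1.5] w 0.0191 ff 68.7
shift [-0.0013  0.0002  0.0164] after turn [-0.0013  0.0002  0.0164] turn [-0.0005 -0.0001 -0.0002]
```

```bash
python3 -m inch '[[-0.0008,0,0.002,0,0,0,0.9],[0,0,0.002,0,0,0,0.9],[0,0,0,0,0,0,0.9]]'; python3 to.py;python3 -m inch '[[0,0,0.002,0,0,0,0.9],[0,0,0.002,0,0,0,0.9],[0,0,0,0,0,0,0.9]]'; python3 to.py .6122 -.126 .079 1.694
```

```text
clock: 37.65
position: [0.612, -0.1256, 0.0914]
tool_rot: [-3.141, -0.0, 1.694]
force: [-0.0, -0.0, -2.3]
grip_width: 0.0195
finger_force: 68.7
t 37.65 pos [ 0.612  -0.1256  0.0914] rpy [-3.1412 -0.      1.6937] F [-0.  -0.  -2.3] w 0.0195 ff 68.7
clock: 37.95
position: [0.6122, -0.1256, 0.0876]
tool_rot: [3.142, 0.0, 1.694]
force: [0.9, -0.1, -0.7]
grip_width: 0.0197
finger_force: 68.8
t 37.95 pos [ 0.6122 -0.1256  0.0876] rpy [3.1416e+00 1.0000e-04 1.6938e+00] F [ 0.9 -0.1 -0.7] w 0.0197 ff 68.8
shift [-0.0004 -0.      0.0086] after turn [-0.0004 -0.      0.0086] turn [ 0.      0.0001 -0.0002]
```

Foot at about 58 mm with no lateral force, so it is over the tube and the rod is starting to push out. Driving it home.

```bash
python3 -m inch '[[0,0,0.002,0,0,0,0.9],[0,0,0.002,0,0,0,0.9],[0,0,0.002,0,0,0,0.9],[0,0,0,0,0,0,0.9]]'; python3 to.py;python3 -m inch '[[0,0,0.0015,0,0,0,0.9],[0,0,0.001,0,0,0,0.9],[0,0,0,0,0,0,0.9]]'; python3 to.py .6122 -.126 .079 1.694
```

```text
clock: 38.35
position: [0.6121, -0.1255, 0.0814]
tool_rot: [-3.141, -0.0, 1.694]
force: [-0.4, 1.1, -1.3]
grip_width: 0.0201
finger_force: 68.8
t 38.35 pos [ 0.6121 -0.1255  0.0814] rpy [-3.1414 -0.      1.6938] F [-0.4  1.1 -1.3] w 0.0201 ff 68.8
clock: 38.65
position: [0.6121, -0.1256, 0.0792]
tool_rot: [-3.141, -0.0, 1.694]
force: [0.3, 0.2, 0.8]
grip_width: 0.0195
finger_force: 69.1
t 38.65 pos [ 0.6121 -0.1256  0.0792] rpy [-3.1415 -0.      1.6937] F [0.3 0.2 0.8] w 0.0195 ff 69.1
shift [-0.0004  0.0001  0.0002] after turn [-0.0004  0.0001  0.0002] turn [-0.0001 -0.     -0.0003]
```

```bash
python3 -m inch '[[0,0,0.001,0,0,0,0.9],[0,0,0.0005,0,0,0,0.9],[0,0,0,0,0,0,0.9]]'; python3 -m inch '[[0,0,0,0,0,0,0.9],[0,0,0,0,0,0,0.9],[0,0,0,0,0,0,0.9],[0,0,0,0,0,0,0.9],[0,0,0,0,0,0,0.9]]';python3 -m inch '[[0,0,0,0,0,0,0.9],[0,0,0,0,0,0,0.9],[0,0,0,0,0,0,0.9],[0,0,0,0,0,0,0.9],[0,0,0,0,0,0,0.9]]'; python3 -m inch '[[0,0,0,0,0,0,0.9],[0,0,0,0,0,0,0.9],[0,0,0,0,0,0,0.9],[0,0,0,0,0,0,0.9],[0,0,0,0,0,0,0.9]]'; python3 to.py .6122 -.126 .079 1.694
```

```text
clock: 38.95
position: [0.6123, -0.1256, 0.0791]
tool_rot: [3.141, -0.0, 1.694]
force: [-7.9, 2.4, 24.8]
grip_width: 0.0199
finger_force: 71.7
clock: 39.45
position: [0.6124, -0.1256, 0.0791]
tool_rot: [3.141, -0.0, 1.694]
force: [-8.1, 2.3, 25.2]
grip_width: 0.0197
finger_force: 71.7
clock: 39.95
position: [0.6123, -0.1256, 0.0791]
tool_rot: [3.141, -0.0, 1.694]
force: [-7.4, 2.6, 25.2]
grip_width: 0.02
finger_force: 71.7
clock: 40.45
position: [0.6123, -0.1256, 0.0791]
tool_rot: [3.141, -0.0, 1.694]
force: [-7.2, 2.1, 24.0]
grip_width: 0.0199
finger_force: 71.7
t 40.45 pos [ 0.6123 -0.1256  0.0791] rpy [ 3.1408e+00 -2.0000e-04  1.6936e+00] F [-7.2  2.1 24. ] w 0.0199 ff 71.7
shift [-0.0003 -0.0002  0.0001] after turn [-0.0003 -0.0002  0.0001] turn [ 0.0008 -0.0002 -0.0004]
```

Home at exactly 50 mm with 25 N, held 1.5 s. Returning the gauge to the stand.

```bash
python3 -m inch '[[0,0,-0.008,0,0,0,0.9],[0,0,-0.01,0,0,0,0.9],[0,0,-0.015,0,0,0,0.9],[0,0,-0.02,0,0,0,0.9],[0,0,-0.007,0,0,0,0.9]]'; python3 -m inch '[[-0.0288,-0.0358,0,0,0,0,0.9],[-0.0288,-0.0358,0,0,0,0,0.9],[-0.0288,-0.0358,0,0,0,0,0.9],[-0.0288,-0.0358,0,0,0,0,0.9],[-0.0288,-0.0358,0,0,0,0,0.9]]';python3 -m inch '[[0,0,0.03,0,0,0,0.9],[0,0,0.02,0,0,0,0.9],[0,0,0,0,0,0,0.9],[0,0,0,0,0,0,0.9],[0,0,0,0,0,0,0.9]]'; python3 to.py .4485 -.2903 .0345 1.694
```

```text
clock: 40.95
position: [0.613, -0.1258, 0.1402]
tool_rot: [3.139, 0.001, 1.694]
force: [0.2, 0.1, -1.5]
grip_width: 0.0194
finger_force: 68.9
clock: 41.45
position: [0.4508, -0.2914, 0.138]
tool_rot: [3.141, 0.0, 1.694]
force: [0.7, -1.0, -1.8]
grip_width: 0.0197
finger_force: 68.9
clock: 41.95
position: [0.4528, -0.2906, 0.0888]
tool_rot: [3.141, 0.001, 1.694]
force: [-0.3, 0.2, -1.1]
grip_width: 0.0195
finger_force: 68.9
t 41.95 pos [ 0.4528 -0.2906  0.0888] rpy [3.1405e+00 8.0000e-04 1.6941e+00] F [-0.3  0.2 -1.1] w 0.0195 ff 68.9
shift [ 0.0008 -0.0043  0.0543] after turn [ 0.0008 -0.0042  0.0543] turn [0.0011 0.0008 0.0001]
```

```bash
python3 -m inch '[[0.0004,-0.0042,0.01,0,0,0,0.9],[0,0,0.015,0,0,0,0.9],[0,0,0,0,0,0,0.9],[0,0,0,0,0,0,0.9]]'; python3 to.py .4485 -.2903 .0345 1.694; python3 -m inch '[[0,0,0.01,0,0,0,0.9],[0,0,0.008,0,0,0,0.9],[0,0,0.006,0,0,0,0.9],[0,0,0,0,0,0,0.9],[0,0,0,0,0,0,0.9]]'; python3 to.py .4485 -.2903 .0343 1.694
```

```text
clock: 42.35
position: [0.4478, -0.2906, 0.0629]
tool_rot: [-3.141, -0.0, 1.694]
force: [1.1, 1.0, -1.3]
grip_width: 0.0199
finger_force: 68.9
t 42.35 pos [ 0.4478 -0.2906  0.0629] rpy [-3.1413e+00 -1.0000e-04  1.6937e+00] F [ 1.1  1.  -1.3] w 0.0199 ff 68.9
shift [0.0002 0.0007 0.0284] after turn [0.0002 0.0007 0.0284] turn [-0.0003 -0.0001 -0.0003]
clock: 42.85
position: [0.4478, -0.2906, 0.0386]
tool_rot: [-3.141, -0.0, 1.694]
force: [-0.1, 0.2, -1.1]
grip_width: 0.0198
finger_force: 68.9
t 42.85 pos [ 0.4478 -0.2906  0.0386] rpy [-3.1413e+00 -1.0000e-04  1.6936e+00] F [-0.1  0.2 -1.1] w 0.0198 ff 68.9
shift [0.0002 0.0007 0.0043] after turn [0.0002 0.0007 0.0043] turn [-0.0003 -0.0001 -0.0004]
```

```bash
python3 -m inch '[[0,0,0.002,0,0,0,0.9],[0,0,0.002,0,0,0,0.9],[0,0,0.0005,0,0,0,0.9],[0,0,0,0,0,0,0.9]]'; python3 to.py;  python3 -m inch '[[0,0,0,0,0,0,0.7],[0,0,0,0,0,0,0.5],[0,0,0,0,0,0,0.5],[0,0,0,0,0,0,0.5]]'; python3 -m inch '[[0,0,-0.02,0,0,0,0.5],[0,0,-0.03,0,0,0,0.5],[0,0,-0.04,0,0,0,0.5],[0,0,-0.03,0,0,0,0.5],[0,0,0,0,0,0,0.5]]'; python3 to.py .6234 -.326 .15 1.694
```

```text
clock: 43.25
position: [0.4479, -0.2905, 0.0343]
tool_rot: [-3.142, 0.0, 1.694]
force: [-0.3, 0.5, -1.2]
grip_width: 0.0197
finger_force: 69.1
t 43.25 pos [ 0.4479 -0.2905  0.0343] rpy [-3.1416  0.      1.6938] F [-0.3  0.5 -1.2] w 0.0197 ff 69.1
clock: 43.65
position: [0.4479, -0.2906, 0.0343]
tool_rot: [3.142, 0.0, 1.694]
force: [0.0, 0.4, 0.3]
grip_width: 0.0425
finger_force: 0.0
clock: 44.15
position: [0.4494, -0.2915, 0.1579]
tool_rot: [3.137, 0.003, 1.694]
force: [0.7, -0.1, -1.6]
grip_width: 0.0428
finger_force: 0.0
t 44.15 pos [ 0.4494 -0.2915  0.1579] rpy [3.1368e+00 2.9000e-03 1.6935e+00] F [ 0.7 -0.1 -1.6] w 0.0428 ff 0.0
shift [-0.0555  0.1684  0.0088] after turn [-0.0556  0.1685  0.0079] turn [ 0.0047  0.0029 -0.0004]
```

```bash
python3 -m inch '[[-0.011,0.0337,0,0,0,0,0.5],[-0.011,0.0337,0,0,0,0,0.5],[-0.011,0.0337,0,0,0,0,0.5],[-0.011,0.0337,0,0,0,0,0.5],[-0.011,0.0337,0,0,0,0,0.5]]';python3 -m inch '[[0,0,0.03,0,0,0,0.5],[0,0,0.03,0,0,0,0.5],[0,0,0.01,0,0,0,0.5],[0,0,0,0,0,0,0.5],[0,0,0,0,0,0,0.5]]'; python3 to.py .6234 -.326 .015 1.694
python3 - <<'E'
from h import *
im=save("scene","s10"); z=im[180:300,220:340]
for c,i in (("scene",im),("top",grab_frame("top"))):
    for k in ("red","yellow"):
        for a,ce,b in blobs(i,*COL[k])[0]: print(c,k,a,ce.round(1),b,at(c,ce,.03))
E
```

```text
clock: 44.65
position: [0.6231, -0.3244, 0.1535]
tool_rot: [-3.141, -0.001, 1.694]
force: [-1.0, 0.4, 0.5]
grip_width: 0.0428
finger_force: 0.0
clock: 45.15
position: [0.6223, -0.3249, 0.0854]
tool_rot: [3.141, 0.001, 1.694]
force: [0.1, 0.0, 0.0]
grip_width: 0.0428
finger_force: 0.0
t 45.15 pos [ 0.6223 -0.3249  0.0854] rpy [3.1407e+00 7.0000e-04 1.6935e+00] F [0.1 0.  0. ] w 0.0428 ff 0.0
shift [-0.0012  0.0009  0.0704] after turn [-0.0013  0.001   0.0704] turn [ 0.0009  0.0007 -0.0005]
scene red 95 [310.3 231.7] [306, 224, 9, 15] [ 0.4649 -0.3057  0.03  ]
scene yellow 87 [278.1 210.9] [275, 205, 7, 13] [ 0.6102 -0.3121  0.03  ]
top red 68 [457.7 134. ] [452, 128, 13, 13] [ 0.76   -0.7589  0.03  ]
top red 54 [302.6 236.1] [299, 232, 8, 9] [ 0.447  -0.2913  0.03  ]
top yellow 50 [247.5 180.3] [243, 175, 10, 11] [ 0.6126 -0.1252  0.03  ]
```

```bash
python3 -m inch '[[-0.0012,0.001,0.02,0,0,0,0.5],[0,0,0.025,0,0,0,0.5],[0,0,0.015,0,0,0,0.5],[0,0,0.01,0,0,0,0.5],[0,0,0,0,0,0,0.5]]'; python3 -m inch '[[0,0,0,0,0,0,0.5],[0,0,0,0,0,0,0.6],[0,0,0,0,0,0,0.8],[0,0,0,0,0,0,0.8],[0,0,0,0,0,0,0.8]]' 25;  python3 to.py .6234 -.326 .0138 1.694
```

```text
clock: 45.75
position: [0.6226, -0.3253, 0.0132]
tool_rot: [-3.14, -0.001, 1.694]
force: [-0.2, 0.6, -0.7]
grip_width: 0.0427
finger_force: 0.0
clock: 46.25
position: [0.6235, -0.3258, 0.0153]
tool_rot: [3.14, 0.001, 1.694]
force: [-0.9, -0.3, 4.9]
grip_width: 0.0248
finger_force: 24.3
t 46.25 pos [ 0.6235 -0.3258  0.0153] rpy [3.1404e+00 7.0000e-04 1.6938e+00] F [-0.9 -0.3  4.9] w 0.0248 ff 24.3
shift [-0.0002 -0.0002  0.0015] after turn [-0.0002 -0.0002  0.0015] turn [ 0.0012  0.0007 -0.0002]
```

```bash
python3 -m inch '[[0,0,-0.015,0,0,0,0.8],[0,0,-0.03,0,0,0,0.8],[0,0,-0.04,0,0,0,0.8],[0,0,-0.02,0,0,0,0.8],[0,0,0,0,0,0,0.8]]'; python3 to.py .6123 -.1255 .12 1.694; python3 -m inch '[[0.04,0.0025,0,0,0,0,0.8],[0.04,0.0025,0,0,0,0,0.8],[0.04,0.0025,0,0,0,0,0.8],[0.04,0.0025,0,0,0,0,0.8],[0.04,0.0025,0,0,0,0,0.8]]';python3 -m inch '[[0,0,0,0,0,0,0.8],[0,0,0,0,0,0,0.8],[0,0,0,0,0,0,0.8],[0,0,0,0,0,0,0.8]]'; python3 to.py .6123 -.1255 .088 1.694
```

```text
clock: 46.75
position: [0.6246, -0.3265, 0.1242]
tool_rot: [3.136, 0.003, 1.694]
force: [0.5, -0.9, 0.7]
grip_width: 0.0247
finger_force: 24.7
t 46.75 pos [ 0.6246 -0.3265  0.1242] rpy [3.1365e+00 3.1000e-03 1.6936e+00] F [ 0.5 -0.9  0.7] w 0.0247 ff 24.7
shift [0.201  0.0124 0.0036] after turn [0.201  0.0125 0.0042] turn [ 0.0051  0.0031 -0.0004]
clock: 47.25
position: [0.6105, -0.1239, 0.1197]
tool_rot: [3.141, -0.0, 1.694]
force: [0.4, -0.2, 0.2]
grip_width: 0.0246
finger_force: 24.7
clock: 47.65
position: [0.6108, -0.1269, 0.1194]
tool_rot: [3.142, 0.001, 1.692]
force: [0.0, 0.2, -0.3]
grip_width: 0.0248
finger_force: 24.7
t 47.65 pos [ 0.6108 -0.1269  0.1194] rpy [3.1416e+00 6.0000e-04 1.6919e+00] F [ 0.   0.2 -0.3] w 0.0248 ff 24.7
shift [0.0013 0.0017 0.0314] after turn [0.0012 0.0017 0.0314] turn [ 0.      0.0006 -0.0021]
```

```bash
python3 -m inch '[[0.0005,0.0015,0.01,0,0,0,0.8],[0,0,0.012,0,0,0,0.8],[0,0,0.008,0,0,0,0.8],[0,0,0,0,0,0,0.8],[0,0,0,0,0,0,0.8]]'; python3 to.py .6123 -.1255 .0653 1.694; python3 -m inch '[[0,0,0.002,0,0,0,0.8],[0,0,0.002,0,0,0,0.8],[0,0,0.002,0,0,0,0.8],[0,0,0,0,0,0,0.8]]'; python3 to.py .6123 -.1255 .0653 1.694
```

```text
clock: 48.15
position: [0.6122, -0.125, 0.0889]
tool_rot: [-3.141, 0.0, 1.694]
force: [0.4, 0.4, -0.3]
grip_width: 0.0246
finger_force: 24.7
t 48.15 pos [ 0.6122 -0.125   0.0889] rpy [-3.1409  0.      1.6936] F [ 0.4  0.4 -0.3] w 0.0246 ff 24.7
shift [-0.0006  0.0001  0.0236] after turn [-0.0006  0.0001  0.0236] turn [-0.0007  0.     -0.0004]
clock: 48.55
position: [0.6123, -0.1248, 0.083]
tool_rot: [-3.141, -0.0, 1.694]
force: [0.3, -0.0, -0.8]
grip_width: 0.0247
finger_force: 24.7
t 48.55 pos [ 0.6123 -0.1248  0.083 ] rpy [-3.1414 -0.      1.6938] F [ 0.3 -0.  -0.8] w 0.0247 ff 24.7
shift [-0.0007 -0.      0.0177] after turn [-0.0007 -0.      0.0177] turn [-0.0002 -0.     -0.0002]
```

```bash
python3 -m inch '[[-0.0006,0,0.002,0,0,0,0.8],[0,0,0.002,0,0,0,0.8],[0,0,0.002,0,0,0,0.8],[0,0,0,0,0,0,0.8]]'; python3 to.py; python3 -m inch '[[0,0,0.003,0,0,0,0.8],[0,0,0.003,0,0,0,0.8],[0,0,0.003,0,0,0,0.8],[0,0,0,0,0,0,0.8]]'; python3 to.py .6123 -.1255 .0653 1.694
```

```text
clock: 48.95
position: [0.6122, -0.1254, 0.0769]
tool_rot: [-3.141, -0.0, 1.694]
force: [0.3, -0.9, -0.5]
grip_width: 0.0249
finger_force: 24.7
t 48.95 pos [ 0.6122 -0.1254  0.0769] rpy [-3.1411e+00 -1.0000e-04  1.6937e+00] F [ 0.3 -0.9 -0.5] w 0.0249 ff 24.7
clock: 49.35
position: [0.6122, -0.1253, 0.0677]
tool_rot: [-3.141, -0.0, 1.694]
force: [-0.1, -0.5, -0.4]
grip_width: 0.025
finger_force: 24.7
t 49.35 pos [ 0.6122 -0.1253  0.0677] rpy [-3.1409e+00 -1.0000e-04  1.6938e+00] F [-0.1 -0.5 -0.4] w 0.025 ff 24.7
shift [-0.0002  0.0001  0.0024] after turn [-0.0002  0.0001  0.0024] turn [-0.0007 -0.0001 -0.0002]
```

```bash
python3 -m inch '[[0,0,0.0015,0,0,0,0.8],[0,0,0.0015,0,0,0,0.8],[0,0,0.0005,0,0,0,0.8],[0,0,0,0,0,0,0.8]]'; python3 to.py;  python3 -m inch '[[0,0,0,0,0,0,0.7],[0,0,0,0,0,0,0.5],[0,0,0,0,0,0,0.5],[0,0,0,0,0,0,0.5]]'; python3 -m inch '[[0,0,-0.02,0,0,0,0.5],[0,0,-0.03,0,0,0,0.5],[0,0,-0.04,0,0,0,0.5],[0,0,-0.03,0,0,0,0.5],[0,0,-0.03,0,0,0,0.5]]'; python3 -m inch '[[0.05,0,0,0,0,0,0.5],[0.05,0,0,0,0,0,0.5],[0.05,0,0,0,0,0,0.5],[0.05,0,0,0,0,0,0.5],[0,0,0,0,0,0,0.5]]'; python3 to.py
python3 - <<'E'
from h import *
im=save("top","t11"); z=im[160:260,180:320]; im2=save("scene","s11"); z2=im2[190:290,170:330]
cv2.imwrite("pics/11c.png",cv2.resize(np.hstack([z,z2])[:,:,::-1],(800,267),interpolation=cv2.INTER_CUBIC))
E
```

```text
clock: 49.75
position: [0.6125, -0.1255, 0.0653]
tool_rot: [3.141, -0.0, 1.694]
force: [-2.5, -0.1, 9.3]
grip_width: 0.025
finger_force: 25.5
t 49.75 pos [ 0.6125 -0.1255  0.0653] rpy [ 3.1412 -0.      1.6937] F [-2.5 -0.1  9.3] w 0.025 ff 25.5
clock: 50.15
position: [0.6124, -0.1254, 0.0647]
tool_rot: [-3.142, 0.0, 1.694]
force: [-0.8, -1.5, -0.0]
grip_width: 0.043
finger_force: 0.0
clock: 50.65
position: [0.6123, -0.1254, 0.2162]
tool_rot: [3.141, 0.0, 1.694]
force: [-0.4, 0.4, -0.2]
grip_width: 0.0426
finger_force: 0.0
clock: 51.15
position: [0.5869, 0.081, 0.2143]
tool_rot: [-3.141, -0.003, 1.703]
force: [0.2, -0.5, -0.3]
grip_width: 0.0426
finger_force: 0.0
t 51.15 pos [0.5869 0.081  0.2143] rpy [-3.1410e+00 -3.0000e-03  1.7028e+00] F [ 0.2 -0.5 -0.3] w 0.0426 ff 0.0
```

View pics/11c.png

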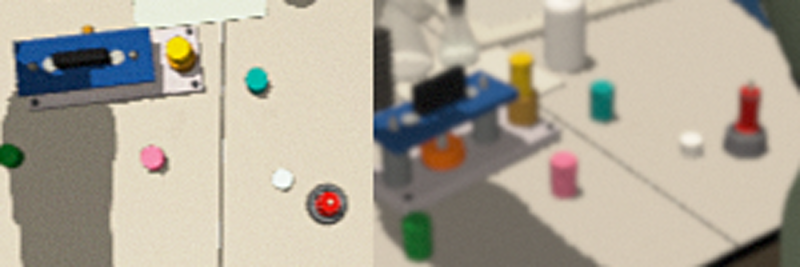

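The cap is fully home on the port, the gauge stands upright in its stand, and the cover is flush over both rings. No orange is left anywhere else on the bench.

```bash
python3 -c "
from h import *
print(bot.job_done())"
```

```text
the job is handed in; nothing more can be done
None
```

I handed the job in with every step done in order: two rings on the post, cover flush, gauge pushed home and held about 1.5 s then back in its stand, and dust cap back on the port; I never saw or measured how far the rod came out.

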